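# Bolt down the post of the counter's glass screen

## Task

Before the glass is hung, the post of the counter screen must be bolted down: take the hex driver from the tool block, feel for the recessed hex socket of the screw in the post's foot, seat the driver fully in it and, letting go and regrasping as needed, turn the screw clockwise until it is home against its stop. Press only lightly, and leave the other things on the desk where they are. Then stand the driver back in its hole in the block and let go.

Things in the scene. Friction and masses are not known exactly. Their poses are not given: they have to be found in the camera images.
- screen_foot: Cast aluminium foot of the screen post, fixed to the desk: flange 190 x 96 x 10 mm, on it a block 170 x 80 mm whose flat top is 40 mm above the desk. Origin: centre of its underside; x along its length, z up. The steel post (38 mm thick, 54 mm collar, top 232 mm up) stands at x = +55 mm, the screw's pocket is at x = -55 mm.
- pocket_mouth (a point): Centre of the mouth of the pocket in the foot's top, 40 mm up; the pocket is 43.5 mm along the foot's x, 26 mm wide, 28 mm deep. In it is a screw with a dark round head 24 mm across. Its axis lies on the pocket's centre line but anywhere up to 9 mm to either side of this point along the foot's x: not measured. Beside the head the pocket's floor is 12 to 14 mm above the desk.
- screw (a joint): Clockwise turn of the screw from above, rad: starts at 0.8 to 1.7, home hard against its stop at 5.0. Stiff (0.25 N m), stays where left, sinks 2 mm a turn. Head top is 31.8 mm above the desk less 0.32 mm per rad of this value. Its hex socket is 14.4 mm across flats, 11.5 mm deep, square-edged; how its flats lie is not measured, this value does not tell it.
- hex_driver: Straight hex driver 181 mm long, 150 to 300 g, upright in the block's hole: steel hex blade 13.6 mm across flats, 15.7 mm over corners, up to 95 mm; black eight-sided handle 30 mm across flats, from 99 to 177 mm. Origin: centre of the tip's end; z up the axis to the handle; handle flats face x, y and every 45 degrees, blade flats face x and every 60 degrees.
- driver_tip (a point): Centre of the driver's tip end, on its axis. The lowest 2.5 mm are a round taper, 13.6 to 10.4 mm in diameter: over the socket (within about 2 mm) it drops 2.5 mm into the mouth whichever way the hex lies, and to the bottom only when the hexes line up within about 5 degrees. Feel with a few newtons: over 25 N on the tip before it is down in the socket spoils the edges.
- driver_handle (a point): A point on the driver's axis in the handle, 145 mm above the tip.
- tool_block: A fixed wooden block 100 (x) x 60 (y) x 50 mm high that holds the driver; three short bits stand 12 mm proud in a row 37 mm from its centre. Origin: the centre of its underside. At its centre is an upright round hole, 17.5 mm in diameter and 42 mm deep; its floor is 8 mm above the desk.
- block_hole (a point): The centre of the hole's mouth, on the block's top face, 50 mm above the desk.
- basket: A lilac plastic basket 220 x 240 x 85 mm standing on the desk to the left of the work; origin at the centre of its underside. Leave it alone.
- stamp: A dark wooden hand stamp, 34 mm in diameter and 67 mm tall, standing on the desk in the middle of the work; origin at the centre of its underside. Leave it alone.
- calculator: A grey desk calculator 130 x 85 x 21 mm lying on the desk beyond the work; origin at the centre of its underside. Leave it alone.

How it is judged:
By the outcome, as a careful person would: the job done as asked, in the order asked, and still so for the second after the job is handed in, with the robot touching nothing.
It also fails if it takes over 72 s, if anything falls off the work surface, if the arm or the gripper's body presses on something with over 40 N, if the wrist force passes 120 N, or if a joint passes its speed limit or range.

## Robot

A 6-joint arm with a two-finger parallel gripper is mounted at the origin on the work surface. World frame = base frame: x ahead of the robot, y to its left, z up, the work surface at z = 0. Lengths are in m, angles in rad, forces in N, time in s.
With the tool pointing down it reaches from about 0.325 to 0.9 m from the base axis. Payload 3.5 kg.
Tool frame: the origin (TCP) lies on the centre line of the jaws, within the pads' length; the fingertips stand arm.finger_overhang ahead of it and the grasp point (between the pads) lies 5 mm behind it (arm.finger_overhang is the distance from the TCP to the fingertips, in m); z points along the fingers, y is the direction in which the jaws open and shut (so a half turn about z gives the same grasp; the last joint's range is limited). The gripper opens to 85 mm and grips with 20 to 120 N. Pads are 22 mm wide; open, the fingers measure 114 mm over their backs; the gripper's body (76 mm by 85 mm) begins 54 mm behind the grasp point. The pads swing forward as they close: fully open they stand 13 mm farther back than shut.
Start: joints at [1.158, 0.276, -0.026, 1.268, 0, 1.467], TCP at [0.191, 0.595, 0.245] pointing down, gripper open.
Joint ranges: [-3.12, 3.12], [-0.85, 1.88], [-1.08, 1.24], [-1.95, 2.15], [-1.57, 1.53], [-3.14, 3.14]. Speed limits (rad/s): [2.57, 2.57, 3.14, 3.14, 3.14, 3.14].

## Interface

Orientations are given as a 3x3 rotation matrix whose columns are the frame's x, y, z axes.
In Python, from bench import sense, optics, order, arm gives the robot as it stands.
- The arm moves only by the shell command python3 -m crank 'ROWS' [FORCE]. ROWS is JSON, a list of rows, each an object with "dr": the turn, a rotation vector about the tool's x, y, z in rad, a list of three; "dp": the shift along the tool's x, y, z in mm, a list of three; "grip": the finger opening in mm, from 0 to 85.4. In form: [{"dr": [rx, ry, rz], "dp": [x, y, z], "grip": grip}, ...]. A call has 1 to 10 rows; each row shifts and turns the commanded pose from where the row before left it, along the tool's axes as they then stand; what a row does not reach is not made up. A row lasts 1/8 s, in which the tool goes at most 62.5 mm and 10.7 degrees, less where a joint would pass 70% of its speed; a pose out of reach is approached as far as the arm can. A call is refused whole if a number of a shift passes 62.5 or a number of a turn 0.188, either way. A call with a gripper value outside its range is refused whole. The fingers move at their own pace and stop on an object; FORCE is the grip in N (left out, the last holds). Time passes only in rows, so rows that do not move let the fingers close. It gives the time, the measured TCP pose, the force and the opening at its end, in the units of the state.
- sense(): the state, without advancing time (a new reading comes with each control period).
- optics.snapshot(name): name is "scene" or "side" or "wrist"; returns a dict with "image" (420x560x3 uint8, red, green, blue), "K" (3x3 intrinsics, pixels), "R" (3x3) and "t" (3): a world point X has camera coordinates R X + t. Camera axes: x right, y down, z forward; pixel columns grow to the right and rows downward; lengths in m; the calibration is good to about 2 mm. A picture is of the moment at which its call begins. There is no depth.
- order.sign_off(): hands the job in, once; it reports no verdict.
The state is a dict: "time_s": time; "joint_positions": joint angles; "joint_velocities": joint speeds; "joint_efforts": joint torques, N m; "tcp_pos": TCP position; "tcp_rot": TCP orientation; "wrist_force": force on the tool from outside, world axes, zero at the start; "wrist_torque": the same for the moment, N m; "opening": finger opening in m.
Only numpy, scipy, OpenCV 4.12 (cv2) and the standard library are available. Lean on these libraries where they do the work, as an engineer would, in place of code of your own. Each camera call takes 0.05 s, during which the arm holds its last target. There are 200 camera calls.

## Working session

There is one attempt and no reset: what is moved stays moved. The work goes in short steps, Python scripts to look and compute and a shell command to move; the robot and the scene stay as the last step left them, time stands still between calls to the robot, and variables do not carry over. Pictures are saved under pics/ and viewed, about 8 in all and at most 12, crops included, and the job is handed in when it is done.

```bash
ls; mkdir -p pics; cat > h.py <<'E'
import numpy as np, cv2
from bench import sense, optics, order, arm
def snap(n,f=None):
    s=optics.snapshot(n)
    if f: cv2.imwrite(f,s["image"][:,:,::-1])
    return s
def ray(s,u,v):
    R=np.array(s["R"]);t=np.array(s["t"]);K=np.array(s["K"])
    return -R.T@t, R.T@np.linalg.inv(K)@np.array([u,v,1.])
def onplane(s,u,v,z):
    c,d=ray(s,u,v); return c+d*(z-c[2])/d[2]
def proj(s,X):
    p=np.array(s["K"])@(np.array(s["R"])@np.array(X)+np.array(s["t"])); return p[:2]/p[2]
E
python3 - <<'E'
from h import *
import pickle
S={n:snap(n) for n in("scene","side")}
pickle.dump(S,open("s0.pkl","wb"))
for n in S: cv2.imwrite(f"pics/{n}0.png",cv2.resize(S[n]["image"][:,:,::-1],None,fx=1.42,fy=1.42))
for n in S: print(n,ray(S[n],280,210))
st=sense();print(st["time_s"],st["tcp_rot"],arm.finger_overhang,st["wrist_force"])
E
```

```text
pics
scene (array([1.09096688, 0.38351583, 0.77083898]), array([-0.57933397, -0.29021175, -0.76209944]))
side (array([ 0.01130083, -0.44820021,  1.00675774]), array([ 0.46988787,  0.47006993, -0.74720535]))
0.1 [[-9.52395332e-01  3.04864637e-01 -8.27818110e-04]
 [ 3.04865680e-01  9.52393544e-01 -1.85879447e-03]
 [ 2.21727921e-04 -2.02268051e-03 -9.99997930e-01]] 0.014 [ 0.16560364 -0.39412147 -0.13698452]
```

View pics/scene0.png

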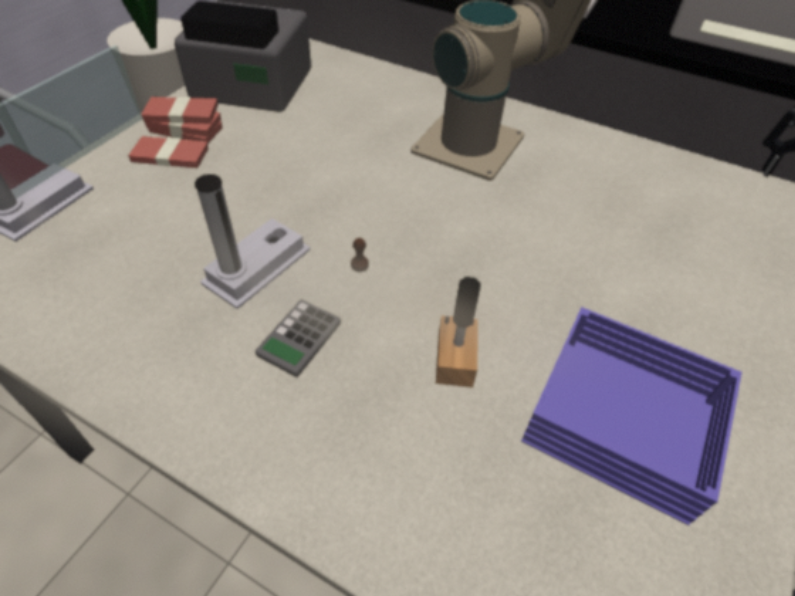

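View pics/side0.png

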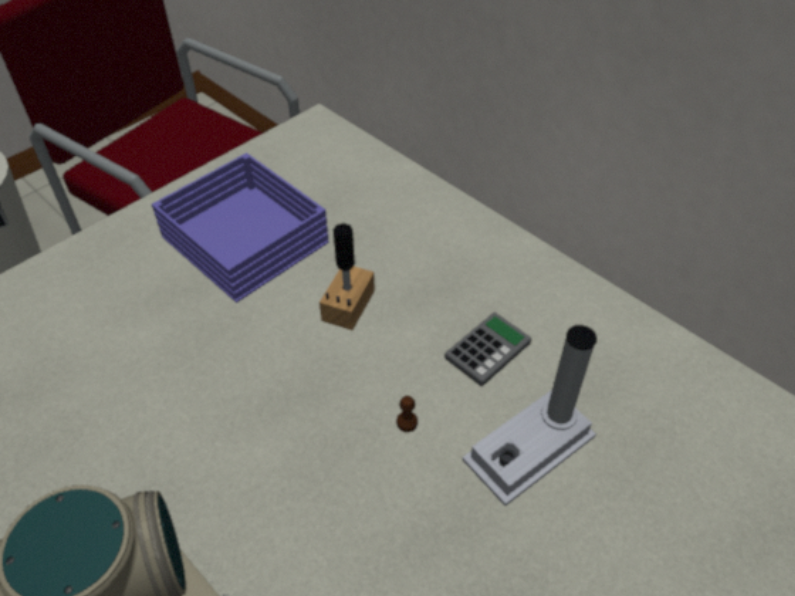

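The scene view shows the driver handle top at about (468,285), its block at (457,350) and the foot pocket at (276,233). The side view shows the handle top at (343,230) and the pocket at (506,455). All are in the 1.42x pixels.

```bash
python3 - <<'E'
from h import *
import pickle
S=pickle.load(open("s0.pkl","rb"))
def P(n,u,v,z): return (onplane(S[n],u/1.42,v/1.42,z)*1000).round(1)[:2]
print("handle top",P("scene",469,283,.187),P("side",343,229,.187))
print("pocket mouth",P("scene",276,233,.04),P("side",506,454,.04))
print("post top",P("scene",208,183,.232),P("side",581,336,.232))
print("flange corners scene",[P("scene",*c,.01) for c in[(309,245),(238,303),(203,283)]])
print("flange corners side",[P("side",*c,.01) for c in[(464,458),(505,500),(595,434)]])
print("foot top scene",[P("scene",*c,.04) for c in[(270,222),(304,238),(239,292),(206,265)]])
# wood mask: block top corners
for n in S:
    im=S[n]["image"]; hsv=cv2.cvtColor(im,cv2.COLOR_RGB2HSV)
    m=cv2.inRange(hsv,(8,90,80),(22,255,255)); k,l,st,c=cv2.connectedComponentsWithStats(m)
    i=1+np.argmax(st[1:,4]); print(n,st[i],c[i])
    pts=np.argwhere(l==i)[:,::-1]
    q=cv2.approxPolyDP(cv2.convexHull(pts.astype(np.int32)),2,True)[:,0]
    print([(p.tolist(),(onplane(S[n],*p,.05)*1000).round(0)[:2].tolist()) for p in q])
st=sense();print(st["tcp_rot"].__class__)
E
```

```text
handle top [571.9 233.3] [570.1 234. ]
pocket mouth [ 512.  -168.6] [ 515.5 -166.7]
post top [ 628.7 -177.1] [ 622.7 -180.7]
flange corners scene [array([ 482.6, -117.1]), array([ 664.7, -140.1]), array([ 660.2, -223.8])]
flange corners side [array([ 481.6, -117.7]), array([ 472.3, -204.4]), array([ 654.4, -232.8])]
foot top scene [array([ 493.3, -196.9]), array([ 496.1, -116. ]), array([ 661.6, -133.7]), array([ 641.9, -224.4])]
scene [308 224  28  48 996] [321.53514056 250.7188755 ]
[([331, 271], [635.0, 283.0]), ([308, 268], [653.0, 238.0]), ([311, 227], [551.0, 195.0]), ([317, 224], [536.0, 203.0]), ([334, 226], [522.0, 240.0]), ([335, 260], [606.0, 279.0])]
side [226 188  37  32 625] [244.2288 203.8784]
[([262, 192], [624.0, 228.0]), ([247, 219], [537.0, 189.0]), ([226, 214], [512.0, 237.0]), ([239, 190], [588.0, 274.0]), ([250, 188], [612.0, 260.0])]
<class 'numpy.ndarray'>
```

```bash
python3 -m crank '[{"dr":[0,0,0],"dp":[-43,-20.8,-9],"grip":85},{"dr":[0,0,0],"dp":[-43,-20.8,-9],"grip":85},{"dr":[0,0,0],"dp":[-43,-20.8,-9],"grip":85},{"dr":[0,0,0],"dp":[-43,-20.8,-9],"grip":85},{"dr":[0,0,0],"dp":[-43,-20.8,-9],"grip":85},{"dr":[0,0,0],"dp":[-43,-20.8,-9],"grip":85},{"dr":[0,0,0],"dp":[-43,-20.8,-9],"grip":85},{"dr":[0,0,0],"dp":[-43,-20.8,-9],"grip":85},{"dr":[0,0,0],"dp":[-43,-20.8,0],"grip":85},{"dr":[0,0,0],"dp":[-43,-20.8,0],"grip":85}]'
python3 -m crank '[{"dr":[0,0,-0.18],"dp":[0,0,0],"grip":85},{"dr":[0,0,-0.18],"dp":[0,0,0],"grip":85},{"dr":[0,0,-0.18],"dp":[0,0,0],"grip":85},{"dr":[0,0,-0.18],"dp":[0,0,0],"grip":85},{"dr":[0,0,-0.18],"dp":[0,0,0],"grip":85},{"dr":[0,0,-0.18],"dp":[0,0,0],"grip":85},{"dr":[0,0,-0.18],"dp":[0,0,0],"grip":85},{"dr":[0,0,-0.18],"dp":[0,0,0],"grip":85},{"dr":[0,0,-0.18],"dp":[0,0,0],"grip":85}]'
python3 - <<'E'
from h import *
import pickle
s=snap("wrist","pics/w1.png"); pickle.dump(s,open("w1.pkl","wb"))
st=sense();print(st["joint_positions"],st["tcp_pos"],st["tcp_rot"]);print(ray(s,280,210),proj(s,[.571,.2335,.187]))
E
```

```text
time_s: 1.35
tcp_pos: [0.5375, 0.2648, 0.317]
tcp_rot: [[-0.952, 0.305, -0.0], [0.305, 0.952, -0.0], [0.0, -0.0, -1.0]]
wrist_force: [-0.4, 0.0, -0.5]
opening: 0.0851
time_s: 2.48
tcp_pos: [0.5363, 0.2659, 0.3166]
tcp_rot: [[-0.252, -0.968, -0.001], [-0.968, 0.252, -0.0], [0.001, 0.001, -1.0]]
wrist_force: [0.1, 0.9, -0.5]
opening: 0.0847
[ 3.52332926e-01  2.02988903e-01  2.90120120e-02  1.39818123e+00
 -5.92910145e-05 -9.67468211e-01] [0.53631832 0.26589463 0.31660525] [[-2.48367533e-01 -9.68665054e-01 -1.25767523e-03]
 [-9.68665522e-01  2.48368335e-01 -5.25586785e-04]
 [ 8.21484253e-04  1.08772794e-03 -9.99999071e-01]]
(array([0.51630735, 0.18730731, 0.44606583]), array([ 0.07502359,  0.28850977, -0.95467113])) [228.45139329 183.33051215]
```

View pics/w1.png

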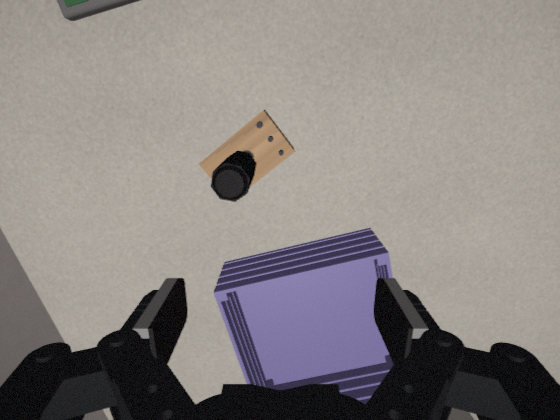

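The wrist view shows the driver's top end at about (231,181), the block around it and the basket below. Next I'll enlarge the handle top to get its flats.

```bash
python3 - <<'E'
from h import *
import pickle
s=pickle.load(open("w1.pkl","rb")); im=s["image"]
c=im[140:215,190:270].astype(float)
c=np.clip(c*3,0,255).astype(np.uint8)
cv2.imwrite("pics/w1c.png",cv2.resize(c[:,:,::-1],None,fx=7,fy=7,interpolation=cv2.INTER_CUBIC))
hsv=cv2.cvtColor(im,cv2.COLOR_RGB2HSV)
m=cv2.inRange(hsv,(8,80,80),(22,255,255)); k,l,st,_=cv2.connectedComponentsWithStats(m)
i=1+np.argmax(st[1:,4]); pts=np.argwhere(l==i)[:,::-1]
q=cv2.approxPolyDP(cv2.convexHull(pts.astype(np.int32)),3,True)[:,0]
print([(p.tolist(),(onplane(s,*p,.05)*1000).round(0)[:2].tolist()) for p in q])
print([(onplane(s,*p,.062)*1000).round(1)[:2] for p in [(259.5,124.5),(270.5,138.5),(281,152)]])
print((onplane(s,231,181,.189)*1000).round(1))
E
```

```text
[([293, 149], [513.0, 238.0]), ([249, 186], [576.0, 267.0]), ([211, 177], [618.0, 245.0]), ([200, 165], [626.0, 228.0]), ([264, 110], [535.0, 186.0])]
[array([543.4, 200.1]), array([535.4, 218.1]), array([527.7, 235.9])]
[568.1 231.9 189. ]
```

View pics/w1c.png

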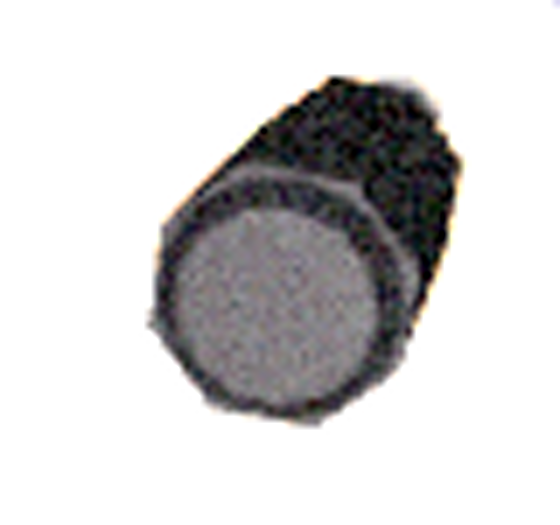

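The crop shows the octagonal rim clearly, with corners at (152,322), (212,402), (318,422), (405,355), (418,270), (362,187), (255,168) and (162,230). I'll cast those onto the rim plane.

```bash
python3 - <<'E'
from h import *
import pickle
s=pickle.load(open("w1.pkl","rb"))
C=[(152,322),(212,402),(318,422),(405,355),(418,270),(362,187),(255,168),(162,230)]
W=np.array([onplane(s,190+u/7-.43,140+v/7-.43,.185)[:2]*1000 for u,v in C]); c=W.mean(0)
d=W-c; print(c,np.hypot(*d.T))
a=np.arctan2(d[:,1],d[:,0]); off=np.angle(np.exp(8j*a).mean())/8
print("corner dir deg mod45",np.degrees(off),"flat normals mod45",np.degrees(off)+22.5)
st=sense();R=np.array(st["tcp_rot"]);print("tool y yaw",np.degrees(np.arctan2(R[1,1],R[0,1])))
E
```

```text
[569.55806589 233.04172774] [15.89219771 15.65944243 15.4168498  15.26606231 15.64398341 15.61708714
 14.97903746 15.71986623]
corner dir deg mod45 -2.7328009832213183 flat normals mod45 19.767199016778683
tool y yaw 165.61901166403314
```

```bash
python3 -m crank '[{"dr":[0,0,-0.173],"dp":[0,0,0],"grip":85},{"dr":[0,0,-0.173],"dp":[0,0,0],"grip":85},{"dr":[0,0,-0.173],"dp":[0,0,0],"grip":85},{"dr":[0,0,-0.173],"dp":[0,0,0],"grip":85},{"dr":[0,0,-0.173],"dp":[0,0,0],"grip":85},{"dr":[0,0,-0.173],"dp":[0,0,0],"grip":70},{"dr":[0,0,-0.173],"dp":[0,0,0],"grip":70},{"dr":[0,0,-0.173],"dp":[0,0,0],"grip":70},{"dr":[0,0,0],"dp":[44,15.3,0],"grip":70},{"dr":[0,0,0],"dp":[0,0,0],"grip":70}]'
python3 - <<'E'
from h import *
st=sense();R=np.array(st["tcp_rot"]);p=np.array(st["tcp_pos"])*1000
print(p,st["joint_positions"],"tool y yaw",np.degrees(np.arctan2(R[1,1],R[0,1])), "delta tool",R.T@(np.array([569.8,233.2,143])-p),st["wrist_force"],st["wrist_torque"])
E
```

```text
time_s: 3.78
tcp_pos: [0.5711, 0.2316, 0.3165]
tcp_rot: [[0.899, -0.437, -0.0], [-0.437, -0.899, -0.001], [-0.0, 0.001, -1.0]]
wrist_force: [-0.3, 0.5, 0.2]
opening: 0.0697
[571.06791955 231.57825167 316.46110247] [ 2.80680824e-01  2.34656627e-01  6.81469252e-02  1.40490442e+00
 -6.33292169e-04 -2.40837491e+00] tool y yaw -115.92844359158738 delta tool [ -1.84329327  -1.05745136 173.46030043] [-0.28918037  0.50460038  0.2372914 ] [0.01760615 0.00894773 0.04023217]
```

```bash
python3 -m crank '[{"dr":[0,0,-0.012],"dp":[-1.8,-1,35],"grip":70},{"dr":[0,0,0],"dp":[0,0,40],"grip":70},{"dr":[0,0,0],"dp":[0,0,40],"grip":70},{"dr":[0,0,0],"dp":[0,0,40],"grip":70},{"dr":[0,0,0],"dp":[0,0,18.5],"grip":60},{"dr":[0,0,0],"dp":[0,0,0],"grip":40},{"dr":[0,0,0],"dp":[0,0,0],"grip":28},{"dr":[0,0,0],"dp":[0,0,0],"grip":20},{"dr":[0,0,0],"dp":[0,0,0],"grip":20},{"dr":[0,0,0],"dp":[0,0,0],"grip":20}]' 60
python3 - <<'E'
from h import *
st=sense();R=np.array(st["tcp_rot"]);p=np.array(st["tcp_pos"])*1000
print(p,"tool y yaw",np.degrees(np.arctan2(R[1,1],R[0,1])),st["wrist_force"],st["wrist_torque"])
E
```

```text
time_s: 5.03
tcp_pos: [0.5694, 0.2352, 0.1451]
tcp_rot: [[0.907, -0.422, 0.002], [-0.422, -0.907, 0.001], [0.002, -0.002, -1.0]]
wrist_force: [-0.4, 0.6, 2.7]
opening: 0.0292
[569.38813007 235.16919935 145.12074181] tool y yaw -114.95056607492931 [-0.36504637  0.64146402  2.73319034] [ 0.04839215  0.11940224 -0.00919364]
```

```bash
python3 -m crank '[{"dr":[0,0,0],"dp":[0,0,-15],"grip":20},{"dr":[0,0,0],"dp":[0,0,-25],"grip":20},{"dr":[0,0,0.083],"dp":[0,0,-25],"grip":20},{"dr":[0,0,0.083],"dp":[0,0,-25],"grip":20},{"dr":[0,0,0.083],"dp":[0,0,-20],"grip":20},{"dr":[0,0,0],"dp":[0,0,0],"grip":20}]' 60
python3 -m crank '[{"dr":[0,0,0],"dp":[8,18,0],"grip":20},{"dr":[0,0,0],"dp":[17,38.6,0],"grip":20},{"dr":[0,0,0],"dp":[17,38.6,0],"grip":20},{"dr":[0,0,0],"dp":[17,38.6,0],"grip":20},{"dr":[0,0,0],"dp":[17,38.6,0],"grip":20},{"dr":[0,0,0],"dp":[17,38.6,0],"grip":20},{"dr":[0,0,0],"dp":[17,38.6,0],"grip":20},{"dr":[0,0,0],"dp":[17,38.6,0],"grip":20},{"dr":[0,0,0],"dp":[16,38,0],"grip":20},{"dr":[0,0,0],"dp":[9,20,0],"grip":20}]'
python3 -m crank '[{"dr":[0,0,0],"dp":[0,0,0],"grip":20},{"dr":[0,0,0],"dp":[0,0,0],"grip":20}]'
python3 - <<'E'
from h import *
import pickle
s=snap("wrist","pics/w2.png"); pickle.dump(s,open("w2.pkl","wb"))
st=sense();R=np.array(st["tcp_rot"]);print(st["joint_positions"],st["wrist_force"],st["wrist_torque"],np.degrees(np.arctan2(R[1,1],R[0,1])),proj(s,[.5135,-.1675,.04]))
E
```

```text
time_s: 5.78
tcp_pos: [0.5697, 0.2353, 0.2564]
tcp_rot: [[0.775, -0.631, 0.004], [-0.631, -0.775, 0.001], [0.002, -0.004, -1.0]]
wrist_force: [-0.1, -0.7, -2.4]
opening: 0.0289
time_s: 7.02
tcp_pos: [0.4648, -0.1312, 0.2523]
tcp_rot: [[0.774, -0.633, -0.003], [-0.633, -0.774, 0.001], [-0.003, 0.002, -1.0]]
wrist_force: [0.5, 0.6, -2.4]
opening: 0.0291
time_s: 7.28
tcp_pos: [0.4665, -0.129, 0.253]
tcp_rot: [[0.775, -0.632, -0.002], [-0.632, -0.775, 0.001], [-0.002, 0.0, -1.0]]
wrist_force: [0.9, -0.1, -2.3]
opening: 0.0292
[-4.02940080e-01  2.22413712e-02 -3.07816782e-01  1.24224270e+00
  3.30769804e-04 -2.86086589e+00] [-0.46012409  0.15081478 -3.15987498] [ 0.03004896 -0.03074185  0.00877692] -129.1712344549513 [279.90066658 127.31143598]
```

View pics/w2.png

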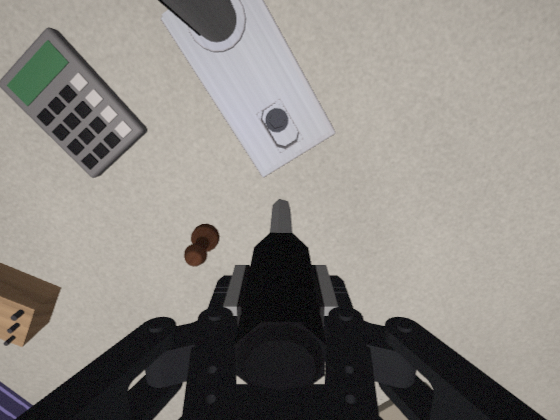

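The wrist view shows the foot from above, with the pocket at about (280,126), the dark screw head off-centre at (277,120), and the held driver with its blade tip at (281,202). I'll enlarge the pocket and the blade tip together.

```bash
python3 - <<'E'
from h import *
import pickle
s=pickle.load(open("w2.pkl","rb")); im=s["image"]
a=im[95:160,245:320].astype(float); b=im[190:255,245:320].astype(float)
a=np.clip(a*1.6,0,255)
b=np.clip(b*2.2,0,255)
o=np.hstack([cv2.resize(x.astype(np.uint8)[:,:,::-1],None,fx=5.3,fy=5.3,interpolation=cv2.INTER_CUBIC) for x in(a,b)])
cv2.imwrite("pics/w2c.png",o);print(o.shape)
g=cv2.cvtColor(im,cv2.COLOR_RGB2GRAY)
for thr in(60,80):
    m=(g[95:160,245:320]<thr).astype(np.uint8)
    k,l,st,c=cv2.connectedComponentsWithStats(m)
    print(thr,[(st[i].tolist(),(c[i]+[245,95]).round(1).tolist()) for i in range(1,k) if st[i,4]>40])
E
```

```text
(344, 796, 3)
60 []
80 [([21, 15, 21, 21, 126], [275.9, 122.0])]
```

View pics/w2c.png

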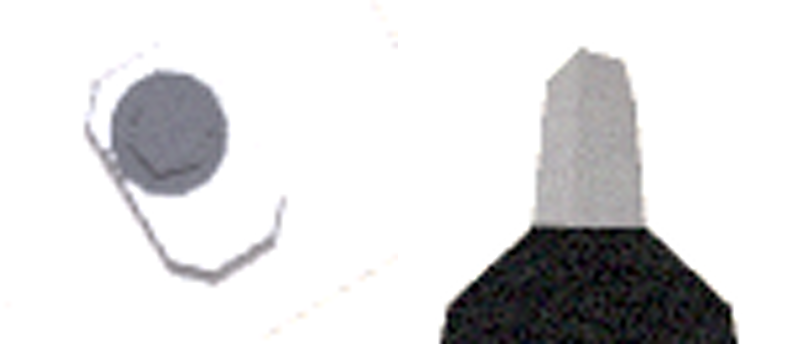

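The crop shows the socket's far corner at crop (160,177) against a head centre of (169,132). The blade's front ridge sits left of centre, about 14° off the camera direction.

```bash
python3 - <<'E'
from h import *
import pickle
s=pickle.load(open("w2.pkl","rb"));st=sense();R=np.array(st["tcp_rot"]);p=np.array(st["tcp_pos"])*1000
f=lambda u,v,z:(onplane(s,245+u/5.3-.4,95+v/5.3-.4,z)*1000)
c=f(169,132,.0313);k=f(160,177,.0313);print("head",c,"radius",np.linalg.norm(f(227,132,.0313)-c),"corner ang",np.degrees(np.arctan2(*(k-c)[1::-1])),np.linalg.norm(k-c))
for e in((f(130,148,.0313)-k),(f(205,162,.0313)-k)): print(np.degrees(np.arctan2(e[1],e[0])))
tip=p+R@[0,0,137.1];print("tcp",p,"tip",tip,"tip px",proj(s,tip/1000), "tip near edge", proj(s,(tip+R@[6,0,0])/1000),proj(s,(tip+R@[6,0,-2.5])/1000))
print("joints",st["joint_positions"])
E
```

```text
head [ 521.28046913 -169.34989902   31.3       ] radius 11.19169165019626 corner ang 128.82183353251864 8.59620842315066
7.5153666477818915
-111.36755076615817
tcp [ 466.79770925 -128.76360574  253.16876047] tip [ 466.62574049 -128.64100519  116.06892314] tip px [279.39726949 207.50587755] tip near edge [279.38493642 200.65934713] [279.38086611 201.47903164]
joints [-4.02940080e-01  2.22413712e-02 -3.07816782e-01  1.24224270e+00
  3.30769804e-04 -2.86086589e+00]
```

```bash
python3 -m crank '[{"dr":[0,0,0],"dp":[17,-1.2,0],"grip":20},{"dr":[0,0,0],"dp":[34,-2.2,0],"grip":20},{"dr":[0,0,0.153],"dp":[17,-1.2,0],"grip":20},{"dr":[0,0,0.152],"dp":[0,0,0],"grip":20},{"dr":[0,0,0.152],"dp":[0,0,0],"grip":20},{"dr":[0,0,0],"dp":[0,0,20],"grip":20},{"dr":[0,0,0],"dp":[0,0,30],"grip":20},{"dr":[0,0,0],"dp":[0,0,15],"grip":20},{"dr":[0,0,0],"dp":[0,0,0],"grip":20},{"dr":[0,0,0],"dp":[0,0,0],"grip":20}]'
python3 - <<'E'
from h import *
import pickle
s=snap("side"); S={"side":s,"scene":snap("scene")}; pickle.dump(S,open("s1.pkl","wb"))
st=sense();R=np.array(st["tcp_rot"]);p=np.array(st["tcp_pos"])*1000
print("tip",p+R@[0,0,137.1],"target",[522.2,-168.2],st["wrist_force"],np.degrees(np.arctan2(R[1,1],R[0,1])))
o=[]
for n in S:
    u,v=map(int,proj(S[n],[.522,-.168,.06])); c=S[n]["image"][max(0,v-60):v+50,max(0,u-70):u+70,::-1]; o.append(cv2.resize(c,(700,550),interpolation=cv2.INTER_CUBIC)[:, 120:520])
cv2.imwrite("pics/c3.png",np.hstack(o))
E
```

```text
time_s: 8.57
tcp_pos: [0.5241, -0.1692, 0.1898]
tcp_rot: [[0.417, -0.909, 0.002], [-0.909, -0.417, -0.001], [0.001, -0.001, -1.0]]
wrist_force: [0.2, 0.8, -3.0]
opening: 0.029
tip [ 524.48109117 -169.47548772   53.13525954] target [522.2, -168.2] [ 0.40022387 -0.14048093 -2.34804418] -155.3899297559235
```

View pics/c3.png

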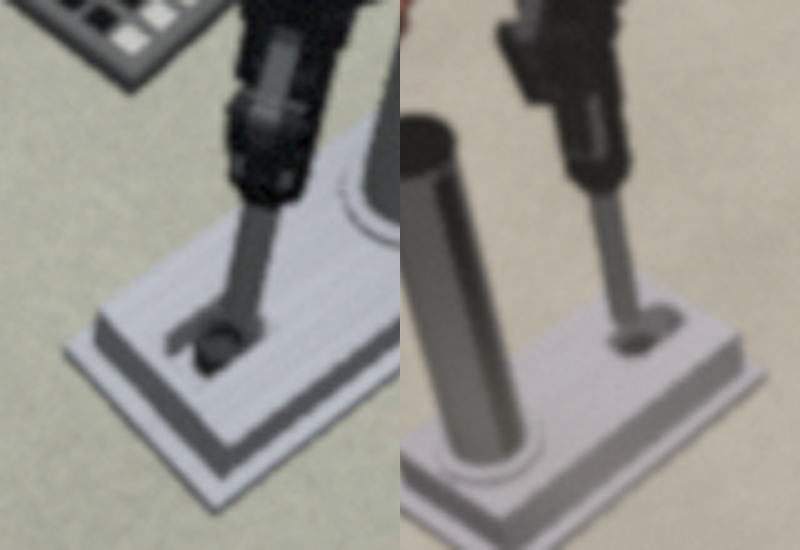

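The side view (left) shows the tip end at crop (238,318) above the head at (216,348). The scene view (right) shows the tip end at (627,325) above the pocket. I'll cast both to get the offset.

```bash
python3 - <<'E'
from h import *
import pickle
S=pickle.load(open("s1.pkl","rb"))
def P(n,x,y,z):
    s=S[n];u,v=map(int,proj(s,[.522,-.168,.06])); 
    return (onplane(s,u-70+(x+120)/5-.4,max(0,v-60)+y/5-.4,z)*1000).round(1)[:2]
print("side tip",P("side",238,318,.053),"head",P("side",216,348,.0313))
print("scene tip",P("scene",627-400,325,.053))
print("side pocket corners?",P("side",165,352,.04))
g=cv2.cvtColor(S["side"]["image"],cv2.COLOR_RGB2GRAY)
s=S["side"];u,v=map(int,proj(s,[.522,-.168,.06]));x0,y0=u-70+24,v-60
print(g[y0+58:y0+78,x0+30:x0+56])
print(x0,y0)
E
```

```text
side tip [ 520.7 -170.9] head [ 514.8 -167.1]
scene tip [ 529.7 -167.3]
side pocket corners? [ 494.  -155.9]
[[188 187 186 186 189 188 189 187 187 187 187 184 179 163 128  81  65  67
   69  70  66  77 131 174 183 183]
 [185 186 185 190 190 190 187 187 185 187 186 177 157 129  91  68  65  66
   71  68  70  85 141 178 184 186]
 [187 186 190 190 188 187 187 186 186 185 177 157 125  97  71  66  65  68
   68  68  72 100 152 183 185 187]
 [187 189 190 189 187 186 186 185 178 160 137 115  94  85  73  61  66  68
   70  68  74 108 159 185 187 188]
 [190 187 187 186 187 187 186 179 157 123  98  84  78  76  70  64  67  70
   68  67  77 114 159 181 190 189]
 [190 188 187 187 185 182 170 149 119  95  79  74  66  66  65  65  64  66
   67  71  77 100 137 170 184 186]
 [187 186 185 185 181 160 134 110  93  81  71  64  56  52  47  48  57  64
   67  71  77  86 117 158 177 182]
 [187 187 186 178 157 123  96  85  80  72  64  57  47  38  37  35  41  56
   62  72  77  84 112 154 172 175]
 [187 184 173 149 119  92  83  81  78  71  61  50  39  34  32  31  33  39
   57  68  73  83 111 153 173 180]
 [182 181 
[... 497 characters left out ...]
21
  153 174 186 187 187 187 183 184]
 [166 182 184 176 172 179 184 172 127  58  30  35  41  45  57  85 130 165
  181 184 188 187 185 182 184 185]
 [133 166 182 182 181 178 180 176 141  80  38  27  34  53  83 130 167 183
  187 188 187 186 184 185 186 184]
 [ 99 134 167 184 185 181 180 182 163 117  75  49  71 114 146 171 186 189
  187 185 184 184 185 184 184 183]
 [ 84 100 135 168 184 186 184 183 176 160 133 109 128 161 179 187 187 186
  185 183 185 186 186 184 184 184]
 [ 82  82 102 135 170 185 186 184 183 178 170 164 171 183 187 186 187 185
  184 185 184 185 183 183 184 184]
 [ 79  80  82 101 136 171 184 185 182 177 176 182 185 186 185 183 185 182
  187 185 185 183 182 183 186 188]]
313 253
```

```bash
python3 - <<'E'
from h import *
import pickle
S=pickle.load(open("s0.pkl","rb"))
o=[]
for n in S:
    s=S[n];g=cv2.cvtColor(s["image"],cv2.COLOR_RGB2GRAY);u,v=map(int,proj(s,[.518,-.168,.035]))
    c=g[v-16:v+16,u-20:u+20]; o.append(cv2.resize(c,None,fx=10,fy=10,interpolation=cv2.INTER_CUBIC)); print(n,u-20,v-16)
cv2.imwrite("pics/c4.png",np.hstack(o))
st=sense();print(np.array(st["tcp_pos"])*1000)
E
```

```text
scene 173 150
side 337 304
[ 524.13835254 -169.31401851  190.23473605]
```

View pics/c4.png

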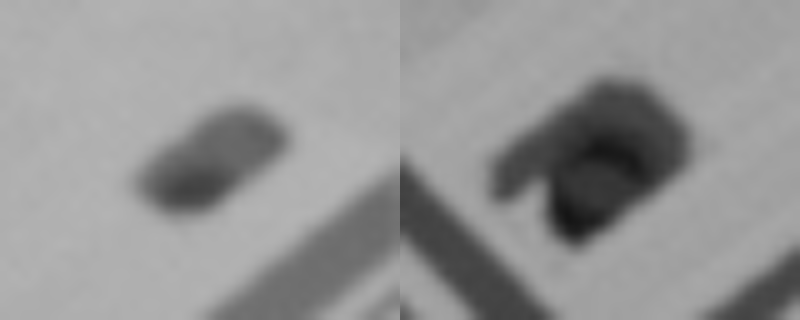

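The side close-up (right half) shows the head as a grey ellipse centred at about (600,185), toward the post end of the pocket.

```bash
python3 - <<'E'
from h import *
import pickle
S=pickle.load(open("s0.pkl","rb"))
print(onplane(S["side"],337+20-.45,304+18.5-.45,.0313)*1000)
st=sense();R=np.array(st["tcp_rot"]);p=np.array(st["tcp_pos"])*1000
for t in((522.2,-168.2),(519,-168.2)): print(R.T@(np.array([*t,31.4+137.1])-p-R@[0,0,0]))
E
```

```text
[ 516.13619157 -167.96253648   31.3       ]
[-1.86592409  1.33709311 21.7284953 ]
[-3.19852006  4.24640986 21.72049557]
```

```bash
cat > st.py <<'E'
from h import *
import time
st=sense();R=np.array(st["tcp_rot"]);p=np.array(st["tcp_pos"])*1000
print("t%.2f"%st["time_s"],"tip",(p+R@[0,0,137.1]).round(2),"F",np.round(st["wrist_force"],1),"T",np.round(st["wrist_torque"],3),"xyaw %.1f"%np.degrees(np.arctan2(R[1,0],R[0,0])),"q6 %.3f"%st["joint_positions"][5],"vertical",R[:2,2].round(4),"open %.4f"%st["opening"])
E
python3 -m crank '[{"dr":[0,0,0],"dp":[-2.7,2.2,0],"grip":20},{"dr":[0,0,0],"dp":[0,0,9],"grip":20},{"dr":[0,0,0],"dp":[0,0,9],"grip":20},{"dr":[0,0,0],"dp":[0,0,0],"grip":20},{"dr":[0,0,0],"dp":[0,0,0],"grip":20}]' ; python3 st.py
python3 -m crank '[{"dr":[0,0,0],"dp":[0,0,1],"grip":20},{"dr":[0,0,0],"dp":[0,0,1],"grip":20},{"dr":[0,0,0],"dp":[0,0,0],"grip":20}]' ; python3 st.py
```

```text
time_s: 9.3
tcp_pos: [0.5198, -0.1673, 0.1705]
tcp_rot: [[0.416, -0.909, -0.0], [-0.909, -0.416, 0.0], [-0.0, 0.0, -1.0]]
wrist_force: [-0.1, 0.2, -2.7]
opening: 0.0291
t9.30 tip [ 519.71 -167.26   33.43] F [-0.1  0.2 -2.7] T [ 0.043 -0.014  0.   ] xyaw -65.4 q6 -2.430 vertical [-0.0005  0.0002] open 0.0291
time_s: 9.68
tcp_pos: [0.5199, -0.1673, 0.1688]
tcp_rot: [[0.416, -0.909, 0.0], [-0.909, -0.416, -0.0], [0.0, -0.0, -1.0]]
wrist_force: [0.1, -0.0, -2.4]
opening: 0.0295
t9.68 tip [ 519.92 -167.31   31.74] F [ 0.1 -0.  -2.4] T [ 0.005  0.031 -0.013] xyaw -65.4 q6 -2.430 vertical [ 0. -0.] open 0.0295
```

```bash
for i in 1; do python3 -m crank '[{"dr":[0,0,0],"dp":[0,0,0.7],"grip":20},{"dr":[0,0,0],"dp":[0,0,0],"grip":20}]' >/dev/null; python3 st.py
python3 -m crank '[{"dr":[0,0,0],"dp":[0,0,0.7],"grip":20},{"dr":[0,0,0],"dp":[0,0,0],"grip":20}]' >/dev/null; python3 st.py
done
```

```text
t9.93 tip [ 519.83 -167.29   30.97] F [ 0.4  0.3 -2.4] T [-0.044  0.025  0.033] xyaw -65.4 q6 -2.430 vertical [-0.0001  0.    ] open 0.0295
t10.18 tip [ 519.83 -167.27   30.24] F [ 0.1  0.2 -3.1] T [ 0.01   0.014 -0.04 ] xyaw -65.4 q6 -2.430 vertical [-0.0001  0.0001] open 0.0291
```

```bash
D='[{"dr":[0,0,0],"dp":[0,0,0.7],"grip":20},{"dr":[0,0,0],"dp":[0,0,0],"grip":20}]'
python3 -m crank '[{"dr":[0,0,0],"dp":[0,0,0.7],"grip":20},{"dr":[0,0,0],"dp":[0,0,0],"grip":20}]' >/dev/null; python3 st.py
python3 -m crank '[{"dr":[0,0,0],"dp":[0,0,0.7],"grip":20},{"dr":[0,0,0],"dp":[0,0,0],"grip":20}]' >/dev/null; python3 st.py
python3 -m crank '[{"dr":[0,0,0],"dp":[0,0,0.5],"grip":20},{"dr":[0,0,0],"dp":[0,0,0],"grip":20}]' >/dev/null; python3 st.py
```

```text
t10.43 tip [ 519.89 -167.3    29.54] F [ 0.5  0.1 -2.1] T [-0.002 -0.042 -0.006] xyaw -65.4 q6 -2.430 vertical [-0.      0.0001] open 0.0289
t10.68 tip [ 520.07 -167.31   28.99] F [ 0.2  0.1 -1.8] T [ 0.034 -0.081 -0.018] xyaw -65.4 q6 -2.430 vertical [0.0003 0.    ] open 0.0295
t10.93 tip [ 520.17 -167.37   28.67] F [-0.8  0.5 -1.2] T [0.055 0.008 0.013] xyaw -65.4 q6 -2.430 vertical [ 0.0005 -0.0001] open 0.0293
```

```bash

python3 -m crank '[{"dr":[0,0,0],"dp":[0,0,0.7],"grip":20},{"dr":[0,0,0],"dp":[0,0,0],"grip":20}]' >/dev/null; python3 st.py
python3 -m crank '[{"dr":[0,0,0],"dp":[0,0,0.7],"grip":20},{"dr":[0,0,0],"dp":[0,0,0],"grip":20}]' >/dev/null; python3 st.py
```

```text
t11.18 tip [ 520.48 -167.23   27.75] F [ 0.9  0.9 -2.1] T [ 0.062 -0.313  0.048] xyaw -65.4 q6 -2.430 vertical [0.0011 0.0002] open 0.0294
t11.43 tip [ 520.39 -167.22   26.98] F [ 0.9  0.2 -2.2] T [ 0.157 -0.558 -0.02 ] xyaw -65.4 q6 -2.430 vertical [0.0008 0.0002] open 0.0291
```

```bash

python3 -m crank '[{"dr":[0,0,0],"dp":[0.4,-0.9,0],"grip":20},{"dr":[0,0,0],"dp":[0,0,0],"grip":20}]' >/dev/null; python3 st.py
python3 -m crank '[{"dr":[0,0,0],"dp":[0.2,-0.4,0.7],"grip":20},{"dr":[0,0,0],"dp":[0,0,0],"grip":20}]' >/dev/null; python3 st.py
python3 -m crank '[{"dr":[0,0,0],"dp":[0,0,0.7],"grip":20},{"dr":[0,0,0],"dp":[0,0,0],"grip":20}]' >/dev/null; python3 st.py
```

```text
t11.68 tip [ 520.58 -167.24   26.81] F [ 1.7  0.8 -2.1] T [ 0.203 -0.246  0.065] xyaw -65.4 q6 -2.429 vertical [-0.0007  0.0001] open 0.0291
t11.93 tip [ 520.75 -167.26   25.97] F [-0.2  0.2 -3.6] T [ 0.075 -0.1    0.082] xyaw -65.4 q6 -2.429 vertical [-0.0011  0.0001] open 0.0293
t12.18 tip [ 520.91 -167.28   25.37] F [-0.2  0.4 -2.2] T [ 0.053  0.006 -0.035] xyaw -65.4 q6 -2.429 vertical [-0.0007  0.    ] open 0.0291
```

```bash

python3 -m crank '[{"dr":[0,0,0],"dp":[0,0,1],"grip":20},{"dr":[0,0,0],"dp":[0,0,1],"grip":20},{"dr":[0,0,0],"dp":[0,0,0],"grip":20}]' >/dev/null; python3 st.py
python3 -m crank '[{"dr":[0,0,0],"dp":[0,0,1],"grip":20},{"dr":[0,0,0],"dp":[0,0,1],"grip":20},{"dr":[0,0,0],"dp":[0,0,0],"grip":20}]' >/dev/null; python3 st.py
python3 -m crank '[{"dr":[0,0,0],"dp":[0,0,0.8],"grip":20},{"dr":[0,0,0],"dp":[0,0,0],"grip":20}]' >/dev/null; python3 st.py
```

```text
t12.55 tip [ 521.1  -167.26   23.42] F [-0.1 -0.2 -3. ] T [0.087 0.046 0.041] xyaw -65.4 q6 -2.429 vertical [-0.0004  0.0001] open 0.0294
t12.93 tip [ 521.16 -167.3    21.45] F [-1.1  0.3 -3.3] T [0.02  0.109 0.013] xyaw -65.4 q6 -2.429 vertical [-0.0003  0.    ] open 0.0295
t13.18 tip [ 521.21 -167.26   20.73] F [-0.1  1.  -2.9] T [0.119 0.157 0.006] xyaw -65.4 q6 -2.429 vertical [-0.0002  0.0001] open 0.0289
```

```bash

python3 -m crank '[{"dr":[0,0,0],"dp":[0,0,0.8],"grip":20},{"dr":[0,0,0],"dp":[0,0,0],"grip":20}]' >/dev/null; python3 st.py
python3 -m crank '[{"dr":[0,0,0],"dp":[0,0,0.6],"grip":20},{"dr":[0,0,0],"dp":[0,0,0],"grip":20}]' >/dev/null; python3 st.py
```

```text
t13.43 tip [ 521.23 -167.28   19.97] F [-0.7  0.  -2.2] T [ 0.174  0.254 -0.006] xyaw -65.4 q6 -2.429 vertical [-0.0002  0.    ] open 0.0291
t13.68 tip [ 521.41 -167.4    19.83] F [-1.  -0.1  0.5] T [ 0.166  0.577 -0.049] xyaw -65.4 q6 -2.429 vertical [ 0.0002 -0.0002] open 0.0293
```

```bash

python3 -m crank '[{"dr":[0,0,0],"dp":[-0.2,0.5,0],"grip":20},{"dr":[0,0,0.1],"dp":[0,0,0.03],"grip":20},{"dr":[0,0,0.1],"dp":[0,0,0.03],"grip":20},{"dr":[0,0,0.1],"dp":[0,0,0.03],"grip":20},{"dr":[0,0,0.1],"dp":[0,0,0.03],"grip":20},{"dr":[0,0,0.1],"dp":[0,0,0.03],"grip":20}]' 90 >/dev/null; python3 st.py
python3 -m crank '[{"dr":[0,0,0.1],"dp":[0,0,0.03],"grip":20},{"dr":[0,0,0.1],"dp":[0,0,0.03],"grip":20},{"dr":[0,0,0.1],"dp":[0,0,0.03],"grip":20},{"dr":[0,0,0.1],"dp":[0,0,0.03],"grip":20},{"dr":[0,0,0.1],"dp":[0,0,0.03],"grip":20}]' >/dev/null; python3 st.py
```

```text
t14.43 tip [ 521.61 -167.56   19.86] F [-1.7  0.7  1.6] T [0.141 0.343 0.252] xyaw -94.2 q6 -1.927 vertical [ 0.0015 -0.0005] open 0.0290
t15.05 tip [ 521.9  -167.9    19.72] F [-0.2 -0.3  1.2] T [-0.005  0.209  0.242] xyaw -122.8 q6 -1.427 vertical [ 0.0019 -0.0011] open 0.0288
```

```bash

python3 -m crank '[{"dr":[0,0,0.15],"dp":[0,0,0.05],"grip":20},{"dr":[0,0,0.15],"dp":[0,0,0.05],"grip":20},{"dr":[0,0,0.15],"dp":[0,0,0.05],"grip":20},{"dr":[0,0,0.15],"dp":[0,0,0.05],"grip":20},{"dr":[0,0,0.15],"dp":[0,0,0.05],"grip":20},{"dr":[0,0,0.15],"dp":[0,0,0.05],"grip":20},{"dr":[0,0,0.15],"dp":[0,0,0.05],"grip":20},{"dr":[0,0,0.15],"dp":[0,0,0.05],"grip":20}]' >/dev/null; python3 st.py
python3 -m crank '[{"dr":[0,0,0.1],"dp":[0,0,0.03],"grip":20},{"dr":[0,0,0.1],"dp":[0,0,0.03],"grip":20},{"dr":[0,0,0.1],"dp":[0,0,0.03],"grip":20},{"dr":[0,0,0.1],"dp":[0,0,0.03],"grip":20}]' >/dev/null; python3 st.py
```

```text
t16.05 tip [ 521.63 -169.02   19.32] F [ 0.5 -2.2  1.9] T [-0.569  0.417  0.234] xyaw 168.3 q6 -0.225 vertical [ 0.0012 -0.0033] open 0.0293
t16.55 tip [ 521.23 -169.25   19.21] F [-2.3 -1.8  1.5] T [-0.639  0.62   0.259] xyaw 145.5 q6 0.173 vertical [ 0.0005 -0.0037] open 0.0286
```

```bash

python3 -m crank '[{"dr":[0,0,0.1],"dp":[0.3,-1.2,0.03],"grip":20},{"dr":[0,0,0.1],"dp":[0,0,0.03],"grip":20},{"dr":[0,0,0.1],"dp":[0,0,0.03],"grip":20},{"dr":[0,0,0.1],"dp":[0,0,0.03],"grip":20}]' >/dev/null; python3 st.py
python3 -m crank '[{"dr":[0,0,0.1],"dp":[0,0,0.03],"grip":20},{"dr":[0,0,0.1],"dp":[0,0,0.03],"grip":20}]' >/dev/null; python3 st.py
python3 -m crank '[{"dr":[0,0,0.1],"dp":[0,0,0.03],"grip":20},{"dr":[0,0,0.1],"dp":[0,0,0.03],"grip":20}]' >/dev/null; python3 st.py
```

```text
t17.05 tip [ 520.64 -169.34   19.08] F [-1.6 -0.6  1.2] T [-0.28   0.408  0.264] xyaw 122.6 q6 0.571 vertical [ 0.0012 -0.0023] open 0.0288
t17.30 tip [ 520.42 -169.28   18.99] F [-1.5 -1.1  1.2] T [-0.292  0.538  0.244] xyaw 111.1 q6 0.771 vertical [ 0.0008 -0.0022] open 0.0290
t17.55 tip [ 520.2  -169.17   18.94] F [-1.3  0.3  3.2] T [-0.166  0.615  0.257] xyaw 99.7 q6 0.971 vertical [ 0.0005 -0.002 ] open 0.0291
```

```bash

python3 -m crank '[{"dr":[0,0,0.1],"dp":[0,-0.6,0.03],"grip":20},{"dr":[0,0,0.1],"dp":[0,0,0.03],"grip":20}]' >/dev/null; python3 st.py
python3 -m crank '[{"dr":[0,0,0.1],"dp":[0,0,0.03],"grip":20},{"dr":[0,0,0.1],"dp":[0,0,0.03],"grip":20}]' >/dev/null; python3 st.py
python3 -m crank '[{"dr":[0,0,0.08],"dp":[0,0,0.03],"grip":20},{"dr":[0,0,0.08],"dp":[0,0,0.03],"grip":20}]' >/dev/null; python3 st.py
```

```text
t17.80 tip [ 519.98 -169.06   18.87] F [-1.3 -0.1  0.9] T [-0.132  0.363  0.275] xyaw 88.2 q6 1.170 vertical [ 0.0012 -0.0015] open 0.0291
t18.05 tip [ 519.87 -168.89   18.81] F [-1.4 -0.5  1.7] T [0.026 0.535 0.218] xyaw 76.7 q6 1.370 vertical [ 0.001  -0.0013] open 0.0289
t18.30 tip [ 519.77 -168.76   18.76] F [-1.9  0.2  2.3] T [0.038 0.541 0.282] xyaw 67.6 q6 1.530 vertical [ 0.0009 -0.001 ] open 0.0291
```

```bash

python3 -m crank '[{"dr":[0,0,0.08],"dp":[0,0,0.03],"grip":20},{"dr":[0,0,0],"dp":[0,0,0],"grip":20}]' >/dev/null; python3 st.py
python3 -m crank '[{"dr":[0,0,0.08],"dp":[0,0,0.03],"grip":20},{"dr":[0,0,0],"dp":[0,0,0],"grip":20}]' >/dev/null; python3 st.py
python3 -m crank '[{"dr":[0,0,0.08],"dp":[0,0,0.03],"grip":20},{"dr":[0,0,0],"dp":[0,0,0],"grip":20}]' >/dev/null; python3 st.py
```

```text
t18.55 tip [ 519.74 -168.66   18.7 ] F [-1.7  0.   2.9] T [0.063 0.542 0.189] xyaw 63.2 q6 1.607 vertical [ 0.0008 -0.0008] open 0.0286
t18.80 tip [ 519.75 -168.59   18.67] F [-1.4 -0.2  3.6] T [0.065 0.535 0.177] xyaw 58.7 q6 1.686 vertical [ 0.0009 -0.0006] open 0.0291
t19.05 tip [ 519.74 -168.46   18.57] F [-0.8  0.2  4.8] T [0.118 0.596 0.184] xyaw 54.1 q6 1.765 vertical [ 0.0008 -0.0004] open 0.0290
```

```bash

python3 -m crank '[{"dr":[0,0,0.06],"dp":[0,0,0],"grip":20},{"dr":[0,0,0],"dp":[0,0,0],"grip":20}]' >/dev/null; python3 st.py
python3 -m crank '[{"dr":[0,0,0.06],"dp":[0,0,0],"grip":20},{"dr":[0,0,0],"dp":[0,0,0],"grip":20}]' >/dev/null; python3 st.py
python3 -m crank '[{"dr":[0,0,0.06],"dp":[0,0,0],"grip":20},{"dr":[0,0,0],"dp":[0,0,0],"grip":20}]' >/dev/null; python3 st.py
```

```text
t19.30 tip [ 519.74 -168.45   18.6 ] F [-0.5  0.2  5.2] T [0.195 0.564 0.254] xyaw 50.7 q6 1.825 vertical [ 0.0008 -0.0003] open 0.0287
t19.55 tip [ 519.78 -168.43   18.61] F [-1.3 -0.6  3.7] T [0.191 0.617 0.216] xyaw 47.2 q6 1.885 vertical [ 0.0009 -0.0003] open 0.0293
t19.80 tip [ 519.76 -168.33   18.58] F [-2.1 -0.8  4.9] T [0.163 0.572 0.257] xyaw 43.8 q6 1.945 vertical [ 0.0009 -0.0001] open 0.0290
```

```bash

python3 -m crank '[{"dr":[0,0,0.06],"dp":[0,0,0],"grip":20},{"dr":[0,0,0],"dp":[0,0,0],"grip":20}]' >/dev/null; python3 st.py
python3 -m crank '[{"dr":[0,0,0.06],"dp":[0,0,0],"grip":20},{"dr":[0,0,0],"dp":[0,0,0],"grip":20}]' >/dev/null; python3 st.py
python3 -c "
from h import *
s=snap('wrist','pics/w5.png')"
```

```text
t20.05 tip [ 519.73 -168.26   18.57] F [-0.9  1.2  5.1] T [0.194 0.555 0.108] xyaw 40.3 q6 2.006 vertical [0.0008 0.    ] open 0.0291
t20.30 tip [ 519.75 -168.23   18.6 ] F [-1.1  0.9  5.9] T [0.344 0.522 0.002] xyaw 36.9 q6 2.066 vertical [0.0009 0.0002] open 0.0291
```

View pics/w5.png

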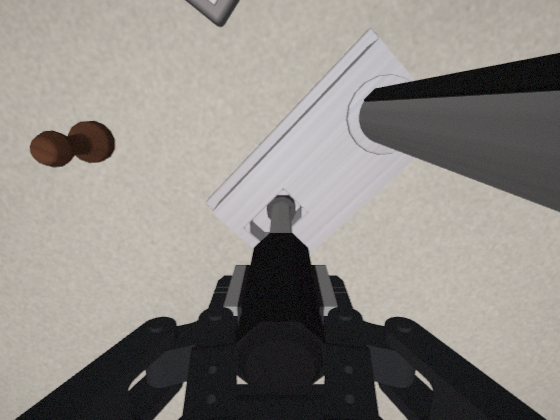

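The wrist view shows the blade seated in the head at (281,207), the handle square in the jaws, and the stamp and calculator undisturbed. The drop in twisting torque still needs explaining.

```bash
python3 st.py
python3 -m crank '[{"dr":[0,0,0.06],"dp":[0,0,0],"grip":20},{"dr":[0,0,0],"dp":[0,0,0],"grip":20}]' >/dev/null; python3 st.py
python3 -m crank '[{"dr":[0,0,0],"dp":[0,0,0],"grip":20},{"dr":[0,0,0],"dp":[0,0,0],"grip":20}]' >/dev/null; python3 st.py
```

```text
t20.35 tip [ 519.73 -168.26   18.57] F [-1.8  1.2  5.9] T [ 0.301  0.609 -0.066] xyaw 36.9 q6 2.066 vertical [0.0009 0.0002] open 0.0291
t20.60 tip [ 519.78 -168.19   18.59] F [-2.5  0.2  5.7] T [0.301 0.572 0.018] xyaw 33.5 q6 2.126 vertical [0.001  0.0003] open 0.0286
t20.85 tip [ 519.74 -168.16   18.56] F [-1.8  1.7  4.6] T [0.32  0.549 0.139] xyaw 33.5 q6 2.125 vertical [0.0009 0.0003] open 0.0291
```

```bash
python3 - <<'E'
from h import *
a=cv2.imread("pics/w2.png")[190:385,215:345]; b=cv2.imread("pics/w5.png")[190:385,215:345]
o=np.hstack([cv2.resize(np.clip(x.astype(float)*3,0,255).astype(np.uint8),None,fx=3,fy=3,interpolation=cv2.INTER_CUBIC) for x in(a,b)])
cv2.imwrite("pics/c6.png",o);print(o.shape)
E
```

```text
(585, 780, 3)
```

View pics/c6.png

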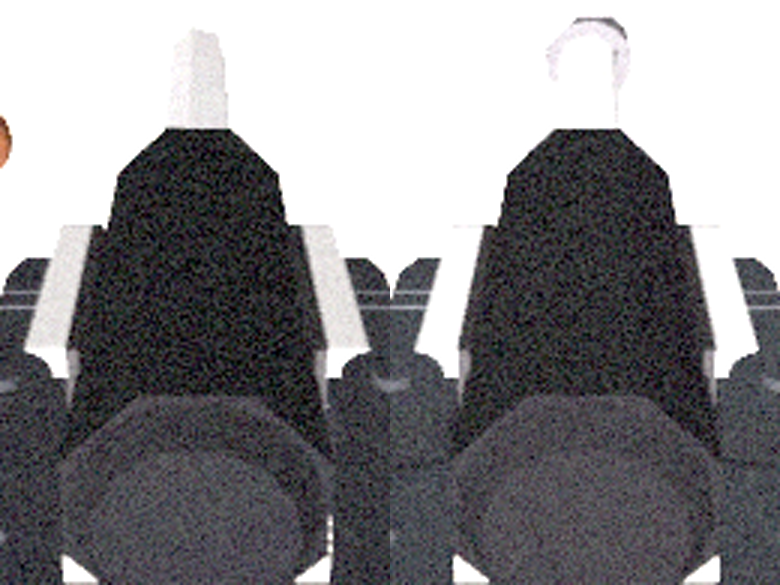

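```bash
python3 - <<'E'
from h import *
for f in("pics/w2.png","pics/w5.png"):
    g=cv2.cvtColor(cv2.imread(f),cv2.COLOR_BGR2GRAY).astype(float)
    for a,b in((210,216),(218,224),(226,231)): print(f,a,g[a:b,266:296].mean(0).round().astype(int).tolist())
E
python3 st.py
```

```text
pics/w2.png 210 [180, 181, 181, 183, 182, 157, 88, 84, 84, 83, 83, 83, 80, 77, 77, 77, 78, 77, 77, 75, 77, 76, 76, 72, 120, 169, 180, 177, 176, 174]
pics/w2.png 218 [182, 181, 178, 179, 160, 98, 82, 82, 81, 84, 82, 84, 78, 77, 78, 76, 78, 79, 77, 77, 78, 78, 77, 76, 79, 139, 180, 180, 180, 181]
pics/w2.png 226 [179, 180, 181, 168, 121, 84, 83, 82, 82, 81, 84, 81, 79, 78, 77, 77, 78, 79, 77, 77, 78, 76, 78, 77, 74, 106, 157, 181, 180, 178]
pics/w5.png 210 [180, 125, 79, 80, 82, 88, 95, 97, 96, 97, 95, 97, 94, 92, 92, 93, 92, 92, 93, 92, 91, 93, 87, 78, 76, 78, 79, 81, 84, 102]
pics/w5.png 218 [191, 190, 188, 178, 148, 98, 96, 97, 96, 96, 96, 96, 94, 92, 92, 93, 93, 93, 93, 94, 93, 91, 91, 83, 80, 90, 104, 111, 119, 127]
pics/w5.png 226 [191, 191, 190, 175, 120, 98, 97, 97, 96, 95, 96, 96, 94, 95, 93, 93, 94, 93, 93, 93, 93, 94, 94, 89, 80, 116, 168, 189, 192, 193]
t20.85 tip [ 519.74 -168.16   18.56] F [-1.8  1.7  4.6] T [0.32  0.549 0.139] xyaw 33.5 q6 2.125 vertical [0.0009 0.0003] open 0.0291
```

```bash

python3 -m crank '[{"dr":[0,0,0.03],"dp":[0,0,0],"grip":20},{"dr":[0,0,0],"dp":[0,0,0],"grip":20}]' >/dev/null; python3 st.py
python3 -m crank '[{"dr":[0,0,0.03],"dp":[0,0,0],"grip":20},{"dr":[0,0,0],"dp":[0,0,0],"grip":20}]' >/dev/null; python3 st.py
python3 -m crank '[{"dr":[0,0,0.03],"dp":[0,0,0],"grip":20},{"dr":[0,0,0],"dp":[0,0,0],"grip":20}]' >/dev/null; python3 st.py
```

```text
t21.10 tip [ 519.77 -168.16   18.59] F [-1.9  0.1  5.8] T [0.36  0.562 0.051] xyaw 31.8 q6 2.156 vertical [0.001  0.0003] open 0.0290
t21.35 tip [ 519.81 -168.11   18.61] F [-1.6  0.1  5.3] T [0.331 0.503 0.049] xyaw 30.0 q6 2.186 vertical [0.0011 0.0004] open 0.0287
t21.60 tip [ 519.77 -168.09   18.57] F [-1.9  1.3  5.1] T [0.362 0.538 0.053] xyaw 28.3 q6 2.216 vertical [0.001  0.0004] open 0.0287
```

```bash
python3 - <<'E'
from h import *
snap("wrist","pics/w6.png")
for f in("pics/w5.png","pics/w6.png"):
    g=cv2.cvtColor(cv2.imread(f),cv2.COLOR_BGR2GRAY).astype(float)
    for a,b in((212,216),(218,224),(226,231)): print(f,a,g[a:b,266:296].mean(0).round().astype(int).tolist())
a,b=[cv2.imread(f"pics/w{i}.png")[235:390,230:332].astype(float).mean(2) for i in(5,6)]
d=cv2.blur(np.abs(a-b),(5,5));print("handle diff max,mean",d.max(),d.mean())
n=cv2.blur(np.abs(a-cv2.imread("pics/w2.png")[235:390,230:332].astype(float).mean(2)),(5,5));print("w5-w2",n.max(),n.mean())
E
python3 st.py
```

```text
pics/w5.png 212 [184, 141, 79, 81, 82, 89, 95, 98, 97, 96, 95, 97, 94, 92, 92, 93, 93, 92, 93, 92, 90, 94, 86, 80, 78, 78, 78, 80, 86, 98]
pics/w5.png 218 [191, 190, 188, 178, 148, 98, 96, 97, 96, 96, 96, 96, 94, 92, 92, 93, 93, 93, 93, 94, 93, 91, 91, 83, 80, 90, 104, 111, 119, 127]
pics/w5.png 226 [191, 191, 190, 175, 120, 98, 97, 97, 96, 95, 96, 96, 94, 95, 93, 93, 94, 93, 93, 93, 93, 94, 94, 89, 80, 116, 168, 189, 192, 193]
pics/w6.png 212 [182, 135, 79, 80, 81, 90, 95, 96, 95, 96, 98, 95, 94, 89, 91, 90, 90, 89, 90, 89, 90, 91, 86, 77, 78, 79, 80, 80, 84, 103]
pics/w6.png 218 [192, 192, 189, 174, 144, 94, 96, 95, 96, 96, 96, 96, 93, 91, 90, 91, 90, 91, 91, 91, 91, 91, 89, 83, 78, 89, 102, 109, 119, 131]
pics/w6.png 226 [188, 188, 189, 174, 121, 97, 96, 96, 96, 97, 96, 94, 93, 92, 90, 91, 91, 91, 89, 91, 92, 90, 91, 87, 78, 110, 163, 186, 190, 192]
handle diff max,mean 15.346666666666668 4.610203668564201
w5-w2 79.70666666666666 7.279811933375501
t21.65 tip [ 519.82 -168.12   18.58] F [-1.7  1.3  5.7] T [0.29  0.491 0.081] xyaw 28.3 q6 2.216 vertical [0.001  0.0004] open 0.0289
```

```bash

python3 -m crank '[{"dr":[0,0,0.06],"dp":[0,0,0],"grip":20}]' >/dev/null; python3 st.py
python3 -m crank '[{"dr":[0,0,0.06],"dp":[0,0,0],"grip":20}]' >/dev/null; python3 st.py
python3 -m crank '[{"dr":[0,0,0.06],"dp":[0,0,0],"grip":20}]' >/dev/null; python3 st.py
python3 -m crank '[{"dr":[0,0,0.06],"dp":[0,0,0],"grip":20}]' >/dev/null; python3 st.py
python3 -m crank '[{"dr":[0,0,0.06],"dp":[0,0,0],"grip":20}]' >/dev/null; python3 st.py
```

```text
t21.77 tip [ 519.81 -168.07   18.6 ] F [-1.1  2.1  5.5] T [ 0.394  0.474 -0.031] xyaw 24.8 q6 2.277 vertical [0.0011 0.0005] open 0.0290
t21.90 tip [ 519.85 -168.02   18.58] F [-1.7  0.7  5.2] T [0.384 0.555 0.002] xyaw 21.3 q6 2.338 vertical [0.0012 0.0006] open 0.0286
t22.02 tip [ 520.   -168.07   18.6 ] F [-0.9  0.5  5.1] T [ 0.345  0.453 -0.067] xyaw 17.9 q6 2.398 vertical [0.0014 0.0005] open 0.0285
t22.15 tip [ 520.11 -168.09   18.61] F [-0.6  1.3  4.9] T [ 0.315  0.369 -0.023] xyaw 14.4 q6 2.458 vertical [0.0016 0.0005] open 0.0292
t22.27 tip [ 520.12 -167.97   18.57] F [-0.7  1.8  5.3] T [0.492 0.366 0.018] xyaw 11.0 q6 2.518 vertical [0.0016 0.0008] open 0.0293
```

```bash

python3 -m crank '[{"dr":[0,0,0],"dp":[0,0,-3],"grip":20},{"dr":[0,0,0],"dp":[0,0,-5],"grip":20},{"dr":[0,0,0],"dp":[0,0,-8],"grip":20},{"dr":[0,0,0],"dp":[0,0,-25],"grip":20},{"dr":[0,0,0],"dp":[0,0,-35],"grip":20},{"dr":[0,0,0],"dp":[0,0,-25],"grip":20},{"dr":[0,0,0],"dp":[-20,0,0],"grip":20},{"dr":[0,0,0],"dp":[-30,0,0],"grip":20},{"dr":[0,0,0],"dp":[-18,0,0],"grip":20},{"dr":[0,0,0],"dp":[0,0,0],"grip":20}]' >/dev/null; python3 st.py
python3 -m crank '[{"dr":[0,0,0],"dp":[0,0,0],"grip":20}]' >/dev/null; python3 st.py
python3 - <<'E'
from h import *
import pickle
s=snap("wrist","pics/w7.png"); pickle.dump(s,open("w7.pkl","wb"))
u,v=proj(s,[.5205,-.168,.030]);print(u,v);u,v=int(u),int(v)
im=s["image"]
a=im[v-32:v+33,u-37:u+38].astype(float); b=im[190:255,245:320].astype(float)
o=np.hstack([cv2.resize(np.clip(x*k,0,255).astype(np.uint8)[:,:,::-1],None,fx=5.3,fy=5.3,interpolation=cv2.INTER_CUBIC) for x,k in((a,1.6),(b,2))])
cv2.imwrite("pics/w7c.png",o);print(u-37,v-32)
E
```

```text
t23.52 tip [ 450.04 -180.86  118.01] F [ 0.1 -0.  -2.7] T [-0.057 -0.04   0.011] xyaw 10.9 q6 2.436 vertical [-0.0019  0.001 ] open 0.0292
t23.65 tip [ 452.6  -181.34  118.77] F [ 0.2 -0.4 -1.6] T [-0.033 -0.017 -0.002] xyaw 11.0 q6 2.436 vertical [0.0003 0.0001] open 0.0287
279.2890788258326 118.11763212870821
242 86
```

View pics/w7c.png

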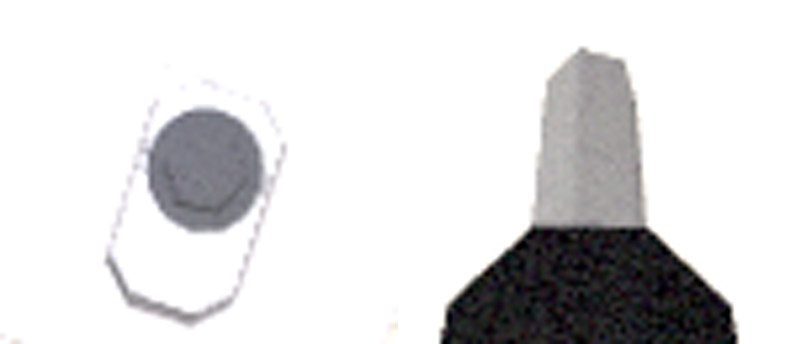

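The crop shows the socket now turned: the head centre is at (205,169), with a lower flat from (177,204) to (213,212). That is 41° clockwise (mod 60°) from before. Together with the roughly 1.25 mm of sink, that gives about 221° (3.86 rad), consistent with home. The driver then seems to have slipped one flat in the socket. To confirm, I'll reseat it and check that the screw no longer turns.

```bash

python3 -m crank '[{"dr":[0,0,0],"dp":[20,0,0],"grip":20},{"dr":[0,0,0],"dp":[30,0.4,0],"grip":20},{"dr":[0,0,0],"dp":[18,0,0],"grip":20},{"dr":[0,0,-0.182],"dp":[0,0,0],"grip":20},{"dr":[0,0,-0.182],"dp":[0,0,0],"grip":20},{"dr":[0,0,-0.182],"dp":[0,0,0],"grip":20},{"dr":[0,0,-0.182],"dp":[0,0,25],"grip":20},{"dr":[0,0,-0.182],"dp":[0,0,30],"grip":20},{"dr":[0,0,-0.182],"dp":[0,0,22],"grip":20},{"dr":[0,0,0],"dp":[0,0,0],"grip":20}]' >/dev/null; python3 st.py
python3 -m crank '[{"dr":[0,0,0],"dp":[0,0,0],"grip":20}]' >/dev/null; python3 st.py
```

```text
t24.95 tip [ 517.63 -167.33   39.81] F [-0.2  0.3 -2.4] T [-0.021 -0.026 -0.035] xyaw 73.5 q6 1.428 vertical [-0.0048  0.0022] open 0.0289
t25.07 tip [ 520.55 -168.87   42.88] F [ 0.3 -0.8 -1.6] T [ 0.029 -0.067  0.014] xyaw 73.4 q6 1.428 vertical [ 0.0011 -0.0005] open 0.0288
```

```bash

python3 -m crank '[{"dr":[0,0,0],"dp":[0,0,9],"grip":20},{"dr":[0,0,0],"dp":[0,0,0],"grip":20},{"dr":[0,0,0],"dp":[0,0,0],"grip":20}]' >/dev/null; python3 st.py
python3 -m crank '[{"dr":[0,0,0],"dp":[0,0,1],"grip":20},{"dr":[0,0,0],"dp":[0,0,1],"grip":20},{"dr":[0,0,0],"dp":[0,0,0],"grip":20}]' >/dev/null; python3 st.py
python3 -m crank '[{"dr":[0,0,0],"dp":[0,0,1],"grip":20},{"dr":[0,0,0],"dp":[0,0,0],"grip":20}]' >/dev/null; python3 st.py
python3 -m crank '[{"dr":[0,0,0],"dp":[0,0,1],"grip":20},{"dr":[0,0,0],"dp":[0,0,0],"grip":20}]' >/dev/null; python3 st.py
```

```text
t25.45 tip [ 519.48 -168.75   33.33] F [-0.4  0.5 -3.2] T [-0.051 -0.057 -0.048] xyaw 73.5 q6 1.426 vertical [ 0.0003 -0.0002] open 0.0286
t25.82 tip [ 519.25 -168.64   30.99] F [ 0.2  0.6 -2.5] T [ 0.009 -0.001  0.008] xyaw 73.6 q6 1.425 vertical [-0.0002  0.0001] open 0.0289
t26.07 tip [ 519.26 -168.61   29.98] F [ 0.5 -0.7 -2.3] T [-0.001 -0.014  0.013] xyaw 73.6 q6 1.425 vertical [-0.0002  0.0001] open 0.0290
t26.32 tip [ 519.22 -168.63   28.94] F [ 0.9 -0.2 -2.7] T [-0.03  -0.02  -0.045] xyaw 73.6 q6 1.425 vertical [-0.0003  0.0001] open 0.0288
```

```bash

python3 -m crank '[{"dr":[0,0,0],"dp":[0,0,1],"grip":20},{"dr":[0,0,0],"dp":[0,0,0],"grip":20}]' >/dev/null; python3 st.py
python3 -m crank '[{"dr":[0,0,0],"dp":[0,0,1],"grip":20},{"dr":[0,0,0],"dp":[0,0,0],"grip":20}]' >/dev/null; python3 st.py
python3 -m crank '[{"dr":[0,0,0],"dp":[0,0,1],"grip":20},{"dr":[0,0,0],"dp":[0,0,0],"grip":20}]' >/dev/null; python3 st.py
python3 -m crank '[{"dr":[0,0,0],"dp":[0,0,1],"grip":20},{"dr":[0,0,0],"dp":[0,0,0],"grip":20}]' >/dev/null; python3 st.py
```

```text
t26.57 tip [ 519.26 -168.63   27.98] F [-0.2 -0.1 -2.8] T [-0.026  0.008  0.012] xyaw 73.6 q6 1.425 vertical [-0.0002  0.0001] open 0.0287
t26.82 tip [ 519.37 -168.68   27.  ] F [-0.4 -0.7 -2.9] T [-0.021  0.002  0.016] xyaw 73.6 q6 1.425 vertical [ 0. -0.] open 0.0288
t27.07 tip [ 519.39 -168.71   26.03] F [-0.4 -0.6 -2.5] T [-0.037  0.015  0.006] xyaw 73.6 q6 1.425 vertical [ 0.0001 -0.0001] open 0.0289
t27.32 tip [ 519.35 -168.71   25.02] F [ 0.2  0.3 -2.7] T [-0.037 -0.031  0.026] xyaw 73.6 q6 1.425 vertical [-0.     -0.0001] open 0.0289
```

```bash

python3 -m crank '[{"dr":[0,0,0],"dp":[0,0,1.5],"grip":20},{"dr":[0,0,0],"dp":[0,0,1.5],"grip":20},{"dr":[0,0,0],"dp":[0,0,1.5],"grip":20},{"dr":[0,0,0],"dp":[0,0,0.8],"grip":20},{"dr":[0,0,0],"dp":[0,0,0],"grip":20}]' >/dev/null; python3 st.py
python3 -m crank '[{"dr":[0,0,0],"dp":[0,0,0.5],"grip":20},{"dr":[0,0,0],"dp":[0,0,0],"grip":20}]' >/dev/null; python3 st.py
python3 -m crank '[{"dr":[0,0,0],"dp":[0,0,0.5],"grip":20},{"dr":[0,0,0],"dp":[0,0,0],"grip":20}]' >/dev/null; python3 st.py
python3 -m crank '[{"dr":[0,0,0],"dp":[0,0,0.4],"grip":20},{"dr":[0,0,0],"dp":[0,0,0],"grip":20}]' >/dev/null; python3 st.py
```

```text
t27.95 tip [ 519.37 -168.68   19.71] F [ 0.5  0.4 -2.4] T [-0.035 -0.065  0.021] xyaw 73.6 q6 1.425 vertical [-0. -0.] open 0.0287
t28.20 tip [ 519.36 -168.68   19.3 ] F [-0.5  0.1 -2.7] T [-0.081 -0.081 -0.006] xyaw 73.6 q6 1.425 vertical [ 0. -0.] open 0.0288
t28.45 tip [ 519.4  -168.68   18.83] F [-0.3 -0.5 -2.2] T [-0.038 -0.025  0.008] xyaw 73.6 q6 1.425 vertical [ 0.0001 -0.    ] open 0.0286
t28.70 tip [ 519.44 -168.71   18.72] F [ 0.  -1.   0.4] T [ 0.021  0.222 -0.015] xyaw 73.6 q6 1.425 vertical [ 0.0002 -0.0001] open 0.0285
```

```bash

python3 -m crank '[{"dr":[0,0,0.05],"dp":[0,0,0],"grip":20},{"dr":[0,0,0],"dp":[0,0,0],"grip":20}]' >/dev/null; python3 st.py
python3 -m crank '[{"dr":[0,0,0.05],"dp":[0,0,0],"grip":20},{"dr":[0,0,0],"dp":[0,0,0],"grip":20}]' >/dev/null; python3 st.py
python3 -m crank '[{"dr":[0,0,0.04],"dp":[0,0,0],"grip":20},{"dr":[0,0,0],"dp":[0,0,0],"grip":20}]' >/dev/null; python3 st.py
python3 -m crank '[{"dr":[0,0,0.04],"dp":[0,0,0],"grip":20},{"dr":[0,0,0],"dp":[0,0,0],"grip":20}]' >/dev/null; python3 st.py
```

```text
t28.95 tip [ 519.52 -168.73   18.72] F [-0.3  0.9  0.3] T [0.03  0.245 0.016] xyaw 70.7 q6 1.475 vertical [ 0.0003 -0.0002] open 0.0286
t29.20 tip [ 519.65 -168.8    18.73] F [-0.6  0.7  1.9] T [ 0.019  0.155 -0.005] xyaw 67.9 q6 1.524 vertical [ 0.0005 -0.0003] open 0.0288
t29.45 tip [ 519.68 -168.78   18.71] F [-0.8  0.2  2. ] T [-0.     0.186  0.077] xyaw 65.6 q6 1.564 vertical [ 0.0006 -0.0002] open 0.0290
t29.70 tip [ 519.65 -168.73   18.69] F [0.3 0.9 1.3] T [0.126 0.197 0.103] xyaw 63.3 q6 1.604 vertical [ 0.0005 -0.0002] open 0.0288
```

```bash

python3 -m crank '[{"dr":[0,0,0.04],"dp":[0,0,0],"grip":20},{"dr":[0,0,0],"dp":[0,0,0],"grip":20}]' >/dev/null; python3 st.py
python3 -m crank '[{"dr":[0,0,0.04],"dp":[0,0,0],"grip":20},{"dr":[0,0,0],"dp":[0,0,0],"grip":20}]' >/dev/null; python3 st.py
python3 -m crank '[{"dr":[0,0,0.04],"dp":[0,0,0],"grip":20},{"dr":[0,0,0],"dp":[0,0,0],"grip":20}]' >/dev/null; python3 st.py
python3 -m crank '[{"dr":[0,0,0.04],"dp":[0,0,0],"grip":20},{"dr":[0,0,0],"dp":[0,0,0],"grip":20}]' >/dev/null; python3 st.py
```

```text
t29.95 tip [ 519.62 -168.68   18.67] F [-0.4  0.5  3.6] T [0.059 0.217 0.14 ] xyaw 61.1 q6 1.644 vertical [ 0.0005 -0.0001] open 0.0286
t30.20 tip [ 519.62 -168.71   18.67] F [-0.8  0.6  3.8] T [0.143 0.255 0.198] xyaw 58.8 q6 1.684 vertical [ 0.0005 -0.0001] open 0.0288
t30.45 tip [ 519.59 -168.66   18.64] F [-0.8 -0.2  3.8] T [0.201 0.268 0.243] xyaw 56.5 q6 1.724 vertical [0.0004 0.    ] open 0.0293
t30.70 tip [ 519.59 -168.62   18.64] F [-1.4  0.5  4.5] T [0.214 0.241 0.28 ] xyaw 54.2 q6 1.764 vertical [0.0004 0.    ] open 0.0286
```

```bash

python3 -m crank '[{"dr":[0,0,0.04],"dp":[0,0,0],"grip":20},{"dr":[0,0,0],"dp":[0,0,0],"grip":20}]' >/dev/null; python3 st.py
python3 -m crank '[{"dr":[0,0,0.04],"dp":[0,0,0],"grip":20},{"dr":[0,0,0],"dp":[0,0,0],"grip":20}]' >/dev/null; python3 st.py
python3 -m crank '[{"dr":[0,0,0.04],"dp":[0,0,0],"grip":20},{"dr":[0,0,0],"dp":[0,0,0],"grip":20}]' >/dev/null; python3 st.py
python3 - <<'E'
from h import *
snap("wrist","pics/w8.png")
a,b=[cv2.imread(f"pics/w{i}.png") for i in(6,8)]
o=np.hstack([cv2.resize(np.clip(x[195:390,215:345].astype(float)*2,0,255).astype(np.uint8),None,fx=3,fy=3,interpolation=cv2.INTER_CUBIC) for x in(a,b)])
cv2.imwrite("pics/c9.png",o)
for x in(a,b):
    g=x.astype(float).mean(2)
    for r in(214,221,228): print(g[r-3:r+3,268:294].mean(0).round().astype(int).tolist())
E
```

```text
t30.95 tip [ 519.59 -168.57   18.62] F [-0.6  0.9  5. ] T [0.28  0.266 0.298] xyaw 51.9 q6 1.804 vertical [0.0004 0.0001] open 0.0289
t31.20 tip [ 519.54 -168.58   18.6 ] F [-0.3  0.8  4.8] T [0.338 0.275 0.245] xyaw 49.6 q6 1.844 vertical [0.0004 0.0001] open 0.0288
t31.45 tip [ 519.51 -168.55   18.58] F [-0.6  1.3  4.3] T [0.356 0.242 0.193] xyaw 47.3 q6 1.884 vertical [0.0003 0.0002] open 0.0287
[84, 80, 81, 89, 94, 96, 95, 96, 97, 95, 94, 89, 91, 89, 91, 90, 90, 89, 90, 91, 86, 78, 79, 79, 81, 80]
[190, 175, 144, 94, 96, 95, 97, 96, 97, 96, 93, 91, 90, 91, 90, 91, 90, 91, 91, 92, 89, 84, 78, 90, 103, 110]
[190, 176, 125, 97, 96, 96, 96, 96, 96, 94, 93, 91, 91, 91, 91, 90, 89, 91, 92, 91, 91, 87, 78, 108, 158, 182]
[90, 81, 80, 87, 95, 95, 95, 95, 95, 95, 96, 94, 95, 95, 94, 95, 94, 93, 95, 94, 90, 82, 77, 79, 80, 81]
[191, 184, 146, 93, 95, 95, 94, 93, 94, 95, 94, 96, 96, 95, 94, 93, 95, 94, 93, 95, 94, 87, 79, 91, 106, 112]
[174, 163, 122, 95, 95, 93, 94, 95, 94, 95, 96, 95, 95, 95, 95, 95, 94, 95, 96, 95, 95, 91, 79, 113, 163, 185]
```

View pics/c9.png

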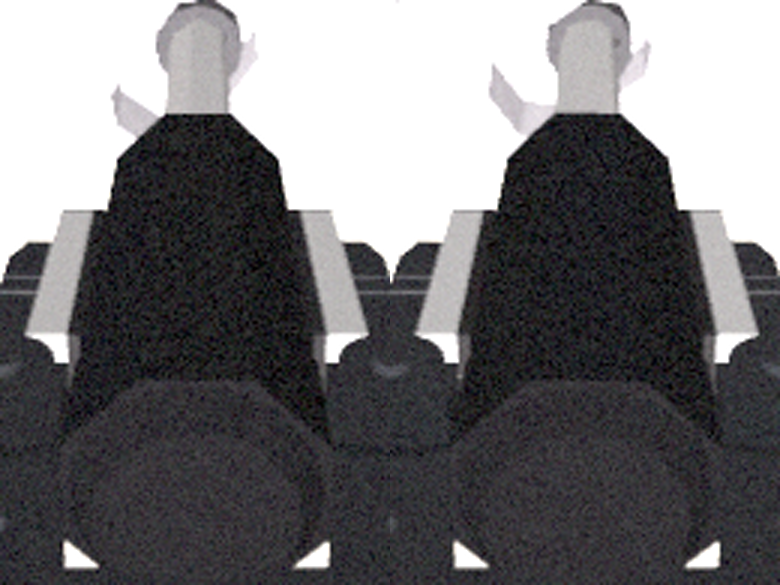

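The crop shows the handle still square in the jaws. Torque rose to about 0.30 N m and fell off at roughly the same yaw as before, as it would against a fixed stop. As a decisive check, I'll lift out and compare the socket's orientation numerically with the picture from before this second push.

```bash

python3 -m crank '[{"dr":[0,0,0],"dp":[0,0,-3],"grip":20},{"dr":[0,0,0],"dp":[0,0,-5],"grip":20},{"dr":[0,0,0],"dp":[0,0,-8],"grip":20},{"dr":[0,0,0.158],"dp":[0,0,-25],"grip":20},{"dr":[0,0,0.158],"dp":[0,0,-35],"grip":20},{"dr":[0,0,0.158],"dp":[0,0,-25],"grip":20},{"dr":[0,0,0.158],"dp":[0,0,0],"grip":20},{"dr":[0,0,0],"dp":[-20,0,0],"grip":20},{"dr":[0,0,0],"dp":[-30,0,0],"grip":20},{"dr":[0,0,0],"dp":[-17,0,0],"grip":20}]' >/dev/null
python3 -m crank '[{"dr":[0,0,0],"dp":[0,0,0],"grip":20},{"dr":[0,0,0],"dp":[0,0,0],"grip":20},{"dr":[0,0,0],"dp":[0,0,0],"grip":20}]' >/dev/null; python3 st.py
cat > hexang.py <<'E'
from h import *
import pickle
def rect(s,c0,N=121,sc=.25):  # orthographic top patch, .25 mm/px, world axes, centred on head
    xs=(np.arange(N)-N//2)*sc/1000
    M=np.array([[proj(s,[c0[0]+x,c0[1]+y,.0305]) for x in xs] for y in xs],np.float32)
    return cv2.remap(cv2.cvtColor(s["image"],cv2.COLOR_RGB2GRAY).astype(np.float32),M[...,0],M[...,1],cv2.INTER_CUBIC)
def analyse(s,guess):
    c=np.array(guess,float)
    for _ in range(3):
        P=rect(s,c); m=(P<110); m=cv2.morphologyEx(m.astype(np.uint8),cv2.MORPH_OPEN,np.ones((9,9)))
        (cx,cy),r=cv2.minEnclosingCircle(np.argwhere(m)[:,::-1].astype(np.int32)); c=c+np.array([cx-60,cy-60])*.25e-3
    P=rect(s,c); N=121; yy,xx=np.mgrid[:N,:N]-60; rr=np.hypot(xx,yy)*.25
    D=np.clip(cv2.GaussianBlur(P,(0,0),6)-P,0,None)*(rr<9.5)*(rr>5)
    # dark line pixels -> distance along each hexagon normal: score of phase
    best=[]
    for a in np.arange(0,60,1.):
        n=np.radians(a+60*np.arange(6)); d=(np.cos(n)[:,None,None]*xx+np.sin(n)[:,None,None]*yy).max(0)*.25
        sc=[(D*np.exp(-((d-q)/.4)**2)).sum() for q in np.arange(6.2,8.0,.2)]; best.append(max(sc))
    b=np.array(best); i=b.argmax(); print("centre",c.round(4),"r",r*.25,"flat normal mod60",i,"score/median",b[i]/np.median(b),"near",b[[(i-6)%60,(i+6)%60]]/b[i])
    return P
E
python3 - <<'E'
from hexang import *
s=snap("wrist","pics/w9.png");pickle.dump(s,open("w9.pkl","wb"))
P=[analyse(x,(.5205,-.168)) for x in(pickle.load(open("w2.pkl","rb")),pickle.load(open("w7.pkl","rb")),s)]
rr=np.hypot(*(np.mgrid[:121,:121]-60))*.25<9.5
f=lambda p:(p-cv2.GaussianBlur(p,(0,0),6))[rr]
for a,b in((1,2),(0,1),(0,2)): print(a,b,np.corrcoef(f(P[a]),f(P[b]))[0,1])
for d in range(-15,16,3):
    M=cv2.getRotationMatrix2D((60,60),d,1);print(d,round(np.corrcoef(f(P[1]),f(cv2.warpAffine(P[2],M,(121,121))))[0,1],3),end=" | ")
E
```

```text
t33.12 tip [ 454.38 -181.5   119.44] F [-0.7  0.5 -2.7] T [ 0.065  0.019 -0.006] xyaw 11.0 q6 2.437 vertical [ 0.0005 -0.0001] open 0.0290
centre [ 0.5214 -0.1681] r 12.237968444824219 flat normal mod60 18 score/median 1.1239438470900207 near [0.97026432 0.97149954]
centre [ 0.521  -0.1689] r 11.535360336303711 flat normal mod60 59 score/median 1.226551545284412 near [0.94845311 0.95115473]
centre [ 0.5211 -0.1689] r 11.496854782104492 flat normal mod60 0 score/median 1.2422852150178059 near [0.94443493 0.93247052]
1 2 0.6902839208539606
0 1 0.3124342762646204
0 2 0.3575284157057509
-15 0.662 | -12 0.679 | -9 0.683 | -6 0.681 | -3 0.686 | 0 0.69 | 3 0.709 | 6 0.706 | 9 0.681 | 12 0.634 | 15 0.578 |
```

The socket's flat normal read 59° before the second push and 60° after it, so 20° of driver turn at about 0.30 N m moved the screw nowhere. It is home. Now I'll take the driver back.

```bash

python3 -m crank '[{"dr":[0,0,-0.18],"dp":[0,0,0],"grip":20},{"dr":[0,0,-0.18],"dp":[0,0,0],"grip":20},{"dr":[0,0,-0.18],"dp":[0,0,0],"grip":20},{"dr":[0,0,-0.18],"dp":[0,0,0],"grip":20},{"dr":[0,0,-0.18],"dp":[0,0,0],"grip":20}]' >/dev/null
python3 -m crank '[{"dr":[0,0,0],"dp":[21,-4.4,0],"grip":20},{"dr":[0,0,0],"dp":[44,-9.4,0],"grip":20},{"dr":[0,0,0],"dp":[44,-9.4,0],"grip":20},{"dr":[0,0,0],"dp":[44,-9.4,0],"grip":20},{"dr":[0,0,0],"dp":[44,-9.4,0],"grip":20},{"dr":[0,0,0],"dp":[44,-9.4,0],"grip":20},{"dr":[0,0,0],"dp":[44,-9.4,0],"grip":20},{"dr":[0,0,0],"dp":[44,-9.4,0],"grip":20},{"dr":[0,0,0],"dp":[44,-9.4,0],"grip":20},{"dr":[0,0,0],"dp":[34,-7.2,0],"grip":20}]' >/dev/null
python3 -m crank '[{"dr":[0,0,0],"dp":[14,-2.7,0],"grip":20},{"dr":[0,0,0],"dp":[0,0,0],"grip":20},{"dr":[0,0,0],"dp":[0,0,0],"grip":20}]' >/dev/null; python3 st.py
python3 - <<'E'
from h import *
st=sense();R=np.array(st["tcp_rot"]);p=np.array(st["tcp_pos"])*1000
o=.687-.873j; psi=np.arctan2(R[1,0],R[0,0]); w=np.exp(1j*psi)*o
k=p+R@[0,0,137.1]; print("true tip",k+[w.real,w.imag,0],"delta tool",R.T@(np.array([569.8-w.real,233.8-w.imag,k[2]])-k))
E
```

```text
t35.42 tip [567.8  232.33 119.22] F [ 0.1 -0.1 -3.5] T [ 0.004  0.013 -0.019] xyaw 62.5 q6 2.334 vertical [-0.0007 -0.0009] open 0.0285
true tip [568.89189622 232.53489315 119.21503758] delta tool [ 1.54143021  0.22166996 -0.00177676]
```

```bash

python3 -m crank '[{"dr":[0,0,0],"dp":[1.3,0.2,20],"grip":20},{"dr":[0,0,0],"dp":[0,0,25],"grip":20},{"dr":[0,0,0],"dp":[0,0,18],"grip":20},{"dr":[0,0,0],"dp":[0,0,0],"grip":20},{"dr":[0,0,0],"dp":[0,0,0],"grip":20}]' >/dev/null; python3 st.py
python3 -m crank '[{"dr":[0,0,0],"dp":[0,0,3],"grip":20},{"dr":[0,0,0],"dp":[0,0,2],"grip":20},{"dr":[0,0,0],"dp":[0,0,2],"grip":20},{"dr":[0,0,0],"dp":[0,0,0],"grip":20}]' >/dev/null; python3 st.py
python3 -m crank '[{"dr":[0,0,0],"dp":[0,0,1.5],"grip":20},{"dr":[0,0,0],"dp":[0,0,1.5],"grip":20},{"dr":[0,0,0],"dp":[0,0,0],"grip":20}]' >/dev/null; python3 st.py
```

```text
t36.05 tip [569.71 234.33  57.25] F [ 0.1 -0.1 -2.4] T [-0.011 -0.008  0.01 ] xyaw 62.5 q6 2.336 vertical [0.0013 0.0003] open 0.0289
t36.55 tip [568.74 234.53  49.16] F [ 0.5 -0.1 -3.5] T [ 0.016  0.01  -0.031] xyaw 62.6 q6 2.336 vertical [-0.0004 -0.0001] open 0.0293
t36.92 tip [568.82 234.35  46.14] F [ 0.3 -0.4 -3.3] T [-0.051  0.017  0.008] xyaw 62.6 q6 2.336 vertical [-0.0003 -0.0003] open 0.0290
```

```bash

python3 -m crank '[{"dr":[0,0,0],"dp":[0,0,2],"grip":20},{"dr":[0,0,0],"dp":[0,0,2],"grip":20},{"dr":[0,0,0],"dp":[0,0,0],"grip":20}]' >/dev/null; python3 st.py
python3 -m crank '[{"dr":[0,0,0],"dp":[0,0,3],"grip":20},{"dr":[0,0,0],"dp":[0,0,3],"grip":20},{"dr":[0,0,0],"dp":[0,0,3],"grip":20},{"dr":[0,0,0],"dp":[0,0,0],"grip":20}]' >/dev/null; python3 st.py
```

```text
t37.30 tip [568.69 234.4   42.06] F [-0.6 -0.2 -1.6] T [-0.128  0.008 -0.025] xyaw 62.6 q6 2.336 vertical [-0.0005 -0.0002] open 0.0289
t37.80 tip [568.55 234.43  32.87] F [ 0.  -0.5 -3.6] T [-0.161 -0.018  0.062] xyaw 62.6 q6 2.336 vertical [-0.0008 -0.0001] open 0.0288
```

```bash

python3 -m crank '[{"dr":[0,0,0],"dp":[-0.4,0.2,4],"grip":20},{"dr":[0,0,0],"dp":[0,0,4],"grip":20},{"dr":[0,0,0],"dp":[0,0,4],"grip":20},{"dr":[0,0,0],"dp":[0,0,4],"grip":20},{"dr":[0,0,0],"dp":[0,0,4],"grip":20},{"dr":[0,0,0],"dp":[0,0,2.5],"grip":20},{"dr":[0,0,0],"dp":[0,0,0],"grip":20}]' >/dev/null; python3 st.py
python3 -m crank '[{"dr":[0,0,0],"dp":[0,0,0.8],"grip":20},{"dr":[0,0,0],"dp":[0,0,0],"grip":20}]' >/dev/null; python3 st.py
python3 -m crank '[{"dr":[0,0,0],"dp":[0,0,0.8],"grip":20},{"dr":[0,0,0],"dp":[0,0,0],"grip":20}]' >/dev/null; python3 st.py
```

```text
t38.67 tip [568.67 234.02  10.57] F [ 0.5 -0.1 -3. ] T [-0.03  -0.048  0.011] xyaw 62.6 q6 2.335 vertical [-0.0005 -0.0001] open 0.0285
t38.92 tip [569.08 234.07  10.19] F [-0.2  0.9 -3.3] T [ 0.023 -0.021 -0.026] xyaw 62.6 q6 2.335 vertical [0.0002 0.    ] open 0.0286
t39.17 tip [568.91 234.01   9.24] F [-0.1  0.3 -3.2] T [ 0.009  0.016 -0.003] xyaw 62.6 q6 2.335 vertical [-0.0001 -0.0001] open 0.0288
```

```bash

python3 -m crank '[{"dr":[0,0,0],"dp":[0,0,0.6],"grip":20},{"dr":[0,0,0],"dp":[0,0,0],"grip":20}]' >/dev/null; python3 st.py
python3 -m crank '[{"dr":[0,0,0],"dp":[0,0,0.6],"grip":20},{"dr":[0,0,0],"dp":[0,0,0],"grip":20}]' >/dev/null; python3 st.py
python3 -m crank '[{"dr":[0,0,0],"dp":[0,0,0.5],"grip":20},{"dr":[0,0,0],"dp":[0,0,0],"grip":20}]' >/dev/null; python3 st.py
```

```text
t39.42 tip [568.89 234.04   8.61] F [ 0.3 -0.3 -2.6] T [ 0.015 -0.004 -0.026] xyaw 62.6 q6 2.335 vertical [-0.0001 -0.0001] open 0.0288
t39.67 tip [569.04 234.09   8.2 ] F [ 0.3 -0.4 -2.3] T [-0.007  0.055 -0.006] xyaw 62.6 q6 2.335 vertical [0.0002 0.0001] open 0.0288
t39.92 tip [569.18 234.18   8.13] F [-1.4  0.3  2.9] T [-0.007  0.375 -0.011] xyaw 62.6 q6 2.335 vertical [0.0005 0.0002] open 0.0286
```

```bash

python3 -m crank '[{"dr":[0,0,0],"dp":[0,0,-0.4],"grip":20},{"dr":[0,0,0],"dp":[0,0,0],"grip":31},{"dr":[0,0,0],"dp":[0,0,0],"grip":36},{"dr":[0,0,0],"dp":[0,0,0],"grip":48},{"dr":[0,0,0],"dp":[0,0,0],"grip":62},{"dr":[0,0,0],"dp":[0,0,0],"grip":75},{"dr":[0,0,0],"dp":[0,0,0],"grip":75},{"dr":[0,0,0],"dp":[0,0,-10],"grip":75},{"dr":[0,0,0],"dp":[0,0,-25],"grip":75},{"dr":[0,0,0],"dp":[0,0,-40],"grip":75}]' >/dev/null; python3 st.py
python3 -m crank '[{"dr":[0,0,0],"dp":[0,0,-40],"grip":75},{"dr":[0,0,0],"dp":[0,0,-40],"grip":75},{"dr":[0,0,0],"dp":[-40,0,0],"grip":75},{"dr":[0,0,0],"dp":[-40,0,0],"grip":75},{"dr":[0,0,0],"dp":[0,0,0],"grip":75},{"dr":[0,0,0],"dp":[0,0,0],"grip":75}]' >/dev/null; python3 st.py
python3 - <<'E'
from h import *
import pickle
S0=pickle.load(open("s0.pkl","rb"))
for n in("scene","side"):
    a=S0[n]["image"].astype(float).mean(2); s=snap(n,f"pics/{n}_end.png"); b=s["image"].astype(float).mean(2)
    d=(cv2.blur(np.abs(a-b),(5,5))>14).astype(np.uint8)
    k,l,st,c=cv2.connectedComponentsWithStats(d)
    print(n,[(st[i].tolist(),c[i].round().tolist()) for i in range(1,k) if st[i,4]>25])
    g=s["image"].max(2); 
    for z in(.12,.15,.18): print(z,proj(s,[.5705,.2335,z]).round(1),end=" ")
    print()
    for lab,im in(("start",S0[n]["image"]),("end",s["image"])):
        u,v=map(int,proj(s,[.5705,.2335,.15])); m=(im.max(2)[v-40:v+40,u-25:u+25]<55).astype(np.uint8)
        k,l,st,c=cv2.connectedComponentsWithStats(m);i=1+st[1:,4].argmax();print(lab,"handle blob",st[i],c[i].round(1))
E
```

```text
t41.17 tip [567.52 233.63  82.87] F [ 0.6  0.5 -0.4] T [0.052 0.02  0.051] xyaw 62.6 q6 2.335 vertical [-0.0029 -0.0008] open 0.0747
t41.92 tip [532.76 163.4  163.67] F [-0.5  0.1 -0.1] T [-0.022  0.012 -0.035] xyaw 62.5 q6 2.231 vertical [0.0014 0.0007] open 0.0752
scene [([277, 0, 118, 146, 7312], [329.0, 66.0]), ([336, 0, 20, 13, 154], [346.0, 6.0]), ([401, 0, 24, 51, 508], [412.0, 20.0]), ([384, 45, 7, 10, 40], [387.0, 50.0]), ([536, 78, 24, 49, 515], [548.0, 100.0])]
0.12 [326.5 220.1] 0.15 [328.3 210.9] 0.18 [330.2 201.2] 
start handle blob [22 26 12 11 73] [28.2 30.1]
end handle blob [23 27 11  7 50] [28.7 29.7]
side [([0, 0, 197, 71, 7501], [69.0, 24.0]), ([204, 0, 80, 155, 7857], [242.0, 71.0]), ([0, 147, 5, 14, 55], [2.0, 154.0]), ([0, 232, 55, 148, 3622], [16.0, 313.0]), ([70, 344, 61, 76, 2343], [106.0, 384.0]), ([0, 413, 5, 7, 29], [2.0, 416.0])]
0.12 [243.4 182.1] 0.15 [242.7 173. ] 0.18 [242.  163.5] 
start handle blob [ 18  26  14  34 379] [24.9 41.7]
end handle blob [ 18  26  14  33 374] [24.9 41.4]
```

```bash
python3 -c "
from bench import order
print(order.sign_off())"; python3 st.py
```

```text
the job is handed in; nothing more can be done
None
the job is handed in; nothing more can be done
```

The screw is home as far as I can measure, the driver is standing back in its hole and released, and the job was handed in at about 42 s of the 72 s allowed.

**What I did**
- I took the driver from the block and felt it into the socket with 3–8 N on the tip, well under the 25 N limit.
- I turned the screw clockwise in one grasp at a steady 0.25 N m or so; no regrasp was needed.

**Evidence that the screw is home**
- **Depth:** the seated tip ended at 18.7 mm above the desk; I expected 18.7 mm at home.
- **Second push:** I lifted out, reseated and pushed clockwise again. About 20° of driver turn at up to 0.30 N m left the socket where it was (flats at 59° before, 60° after).

**Final checks**
- The start and end pictures from both fixed cameras differ only in the arm and its shadows. The basket, stamp, calculator and foot did not move.
- The driver's handle appears where it started, and the gripper was clear of everything.

**What failed or disagreed**
- **Overrun at the stop:** on the first pass I kept turning, because the torque never rose sharply at the stop. The driver then slipped past about one flat in the socket, with torque falling to near zero. The tip force stayed light throughout.
- **Amount of turn:** the socket's angle gives about 3.85 rad of turn and the sink gives about 3.5 rad. Both would end near home. The angle is only known to within 60°, so I used the sink to choose between possible values.
- **Starting angle of the socket:** the automatic reading of the first picture was weak and differed from my reading by eye. I used the eye reading.

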